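# Hang the lift-off guard door of a bench sander

### The job

Pick up the loose guard door that stands on the bench and hang it back on the sander's drive housing: with the door standing well open, lower it gently so that both its knuckles drop over the two hinge pins together and it sits all the way down. Then let go and swing it shut flush against the housing. Use no force on the door or the machine, do not bang them together, and leave the jar, the wood offcut and the brush where they are.

Things in the scene. Friction and masses are not known exactly. Their poses are not given: they have to be found in the camera images.
- sander: Bench sander, fixed: blue drive housing 120 mm deep (x), 215 wide (y -115 to +100), 180 tall; motor and belt bed behind. Origin on the bench under the housing, z up. Its open front is the plane x=-60 mm and looks to -x. At the front's -y end a dark steel strip carries two arms, one above the other, each with an upright pin: 8 mm diameter, 14 tall, flat top with 0.8 mm chamfer.
- slot_low (a point): Point fixed to the sander at x -74, y -105, z 42 mm: the END of the slots that the hinge strip is bolted through, at the height of the lower arm's flat top. Both pins together stand anywhere from 3 to 24 mm from here towards the sander's +y (same x). How far is not reported: find it by feel or sight. The strip does not move during the work. Lower pin tip: z 56 mm.
- slot_high (a point): The same for the upper arm and pin, straight above: z 130 mm, upper pin tip at z 144 mm. Both pins share one vertical axis. Each arm is 8 mm thick, 14 mm wide and reaches 8 mm ahead of the pin axis (towards -x of the sander); behind the axis it joins the strip, 4 mm thick and 18 mm wide on the front.
- guard: Loose guard door, an aluminium pan of about 0.42 kg (20 percent either way), upright on the bench. Origin on the knuckles' axis, level with the lower edge; z up, y to the free edge, -x its outer face. Pan: x -16 to 12, y 14 to 174, z 0 to 150 mm. Hung home, origin 22 mm above the bench on the pin axis. Shut, its axes match the sander's; it opens counter-clockwise seen from above. Swings freely, no latch.
- knuckle_low (a point): Lower end of the lower knuckle, on the axis at door z 20 mm. Knuckle: steel ring 18 mm outside, 10 mm through hole, 16 mm tall, joined to the pan by a lug 6 mm thick on its +y side. It must come in from the side, below the upper arm: carry the door in level with its lower edge 37 to 70 mm above the bench (from 37 up the knuckles clear the pin tips), then lower.
- knuckle_high (a point): Lower end of the upper knuckle (same ring), on the axis at door z 108 mm. Both knuckles meet their pins at the same height. Fully home, they rest on the flat tops of the arms.
- grip (a point): Centre of the door's black lifting grip, an upright block on top of the door 18 mm thick (door x), 70 mm long (door y), 36 mm tall; at door x -2, y 80, z 168 mm.
- free_edge (a point): Middle of the door's free edge, at door x 0, y 174, z 75 mm. Shut flush, it lies at sander x = -74 mm, in line with the pins along the sander's y.
- jar: Bystander: glass jar, 60 mm diameter, 75 mm tall, origin under its centre.
- offcut: Bystander: wood offcut 120 x 45 x 25 mm, origin under its centre.
- brush: Bystander: bench brush 200 mm long lying on the bench along its x axis; origin at the underside near its middle.
Not all that is in view belongs to the job. There is more than one size of the guard; the job needs the smallest.

How it is judged:
By the outcome, as a careful person would: the job done as asked, in the order asked, and still so for the second after the job is handed in, with the robot touching nothing.
It also fails if it takes over 67 s, if anything falls off the work surface, if the arm or the gripper's body presses on something with over 40 N, if the wrist force passes 120 N, or if a joint passes its speed limit or range.

### The arm

A 6-joint arm with a two-finger parallel gripper is mounted at the origin on the work surface. World frame = base frame: x ahead of the robot, y to its left, z up, the work surface at z = 0. Lengths are in m, angles in rad, forces in N, time in s.
With the tool pointing down it reaches from about 0.375 to 0.975 m from the base axis. Payload 3.8 kg.
Tool frame: the origin (TCP) lies on the centre line of the jaws, within the pads' length; the fingertips stand 11 mm ahead of it and the grasp point (between the pads) lies 8 mm behind it; z points along the fingers, y is the line along which they close (so a half turn about z gives the same grasp; the last joint's range is limited). The gripper opens to 85 mm and grips with 20 to 120 N. Pads are 22 mm wide; open, the fingers measure 114 mm over their backs; the gripper's body (76 mm by 85 mm) begins 54 mm behind the grasp point. The pads swing forward as they close: fully open they stand 13 mm farther back than shut.
Start: joints at [-1.322, 0.264, 1.604, -0, 1.274, -0.037], TCP at [0.19, -0.648, 0.242] pointing down, gripper open.
Joint ranges: [-2.63, 2.63], [-0.94, 2.18], [0.31, 2.57], [-1.31, 4.45], [0, 2.66], [-2.55, 2.55]. Speed limits (rad/s): [2.57, 2.57, 3.14, 3.14, 3.14, 3.14].

### API

Orientations are given as a rotation vector (axis times angle).
In Python, from plant import ctrl, optics, sign_off gives the robot as it stands.
- The arm moves only by the tool send_rows, never from a script. Its arguments are lists of equal length, an entry for each row: "dr": the turn, a rotation vector about the tool's x, y, z in degrees, a list of three; "linear": the shift along the tool's x, y, z in m, a list of three; "fingers": the closure, from 0 (fully open) to 1 (shut). A call has 1 to 5 rows; each row shifts and turns the commanded pose from where the row before left it, along the tool's axes as they then stand; what a row does not reach is not made up. A row lasts 1/12 s, in which the tool goes at most 41.7 mm and 7.16 degrees, less where a joint would pass 70% of its speed; a pose out of reach is approached as far as the arm can. A call with a gripper value outside its range is refused whole. The fingers move at their own pace and stop on an object; "newtons" is the grip in N (left out, the last holds). Time passes only in rows, so rows that do not move let the fingers close. It gives the time, the measured TCP pose, the force, the opening and the grip force at its end, in the units of the state.
- ctrl.get_obs(): the state, without advancing time (a new reading comes with each control period).
- optics.get_image(name): name is "side" or "top" or "wrist"; returns the picture (384x512x3 uint8, red, green, blue); there is no depth.
- optics.get_calibration(name): a dict with "fx", "fy", "cx", "cy" (pixels), "extrinsics" (4x4, takes a point from world to camera coordinates). Camera axes: x right, y down, z forward; pixel columns grow to the right and rows downward; lengths in m; the calibration is good to about 2 mm. The wrist camera is an equidistant fisheye: a pixel r from the principal point sees the ray r / f radians off the axis. A picture is of the moment at which its call begins: read the wrist's pose just before it. get_calibration takes no time and is no camera call; for the wrist camera it gives the pose at the moment of the call.
- sign_off(): hands the job in; it is judged then, once.
The state is a dict: "t": time; "qpos": joint angles; "joint_velocities": joint speeds; "tau": joint torques, N m; "tool_pos": TCP position; "tool_rot": TCP orientation; "force": force on the tool from outside, world axes, zero at the start; "wrist_torque": the same for the moment, N m; "gripper_width": opening from 0.0 (shut) to 1.0 (fully open); "gripper_force": force on a finger pad.
Only numpy, scipy, OpenCV 4.12 (cv2) and the standard library are available. Lean on these libraries where they do the work, as an engineer would, in place of code of your own. Each camera call takes 0.05 s, during which the arm holds its last target. There are 200 camera calls.

## Working session

There is one attempt and no reset: what is moved stays moved. The work goes in short steps, Python scripts to look and compute and a tool call to move; the robot and the scene stay as the last step left them, time stands still between calls to the robot, and variables do not carry over. Pictures are saved under pics/ and viewed, at most 10 in all, crops included, and the job is handed in when it is done.

Besides the shell and the picture viewer there is one more tool, called after "Call:" as name(argument=value, ...) on one line, values as JSON. send_rows: Moves the arm, as the interface text tells. Its arguments: {"type":"object","properties":{"dr":{"type":"array","items":{"type":"array","items":{"type":"number"}}},"linear":{"type":"array","items":{"type":"array","items":{"type":"number"}}},"fingers":{"type":"array","items":{"type":"number"}},"newtons":{"type":"number"}},"required":["dr","linear","fingers"]}

```bash
mkdir -p pics; ls; python3 - <<'E'
from plant import ctrl, optics
import cv2,numpy as np
o=ctrl.get_obs();print(o)
ims=[]
for n in("side","top"):
    c=optics.get_calibration(n);print(n,{k:np.round(v,3) for k,v in c.items()})
    i=optics.get_image(n)[:,:,::-1];cv2.imwrite(f"pics/{n}0.png",i)
    cv2.imwrite(f"pics/{n}0b.png",cv2.resize(i,(768,576),interpolation=cv2.INTER_CUBIC))
E
```

```text
pics
{'t': 0.0, 'qpos': array([-1.32188335e+00,  2.64747200e-01,  1.60541672e+00, -1.32886801e-05,
        1.27369754e+00, -3.69143581e-02]), 'joint_velocities': array([ 0.00148426,  0.0001022 , -0.00039479,  0.00140007,  0.00017436,
        0.00032897]), 'tau': array([-6.56422144e-04, -5.15110624e+01, -3.67316294e+01, -7.24939895e-07,
        1.30054518e-02, -1.51886729e-05]), 'tool_pos': array([ 0.1901227 , -0.6469136 ,  0.24094295]), 'tool_rot': array([-3.10733214e+00, -4.47134679e-01,  3.96612546e-04]), 'force': array([-1.28565687, -0.39598792, -0.34750225]), 'wrist_torque': array([-0.0134279 , -0.01513889, -0.01716918]), 'gripper_force': 0.0, 'gripper_width': 1.002824806306067}
side {'fx': np.float64(439.361), 'fy': np.float64(439.361), 'cx': np.float64(259.93), 'cy': np.float64(197.286), 'extrinsics': array([[-0.917, -0.399, -0.007,  0.519],
       [-0.264,  0.62 , -0.739,  0.299],
       [ 0.299, -0.675, -0.674,  0.904],
       [ 0.   ,  0.   ,  0.   ,  1.   ]])}
top {'fx': np.float64(440.082), 'fy': np.float64(440.082), 'cx': np.float64(250.054), 'cy': np.float64(184.848), 'extrinsics': array([[-0.028, -1.   ,  0.007, -0.033],
       [-0.994,  0.027, -0.103,  0.608],
       [ 0.102, -0.01 , -0.995,  1.149],
       [ 0.   ,  0.   ,  0.   ,  1.   ]])}
```

View pics/side0b.png

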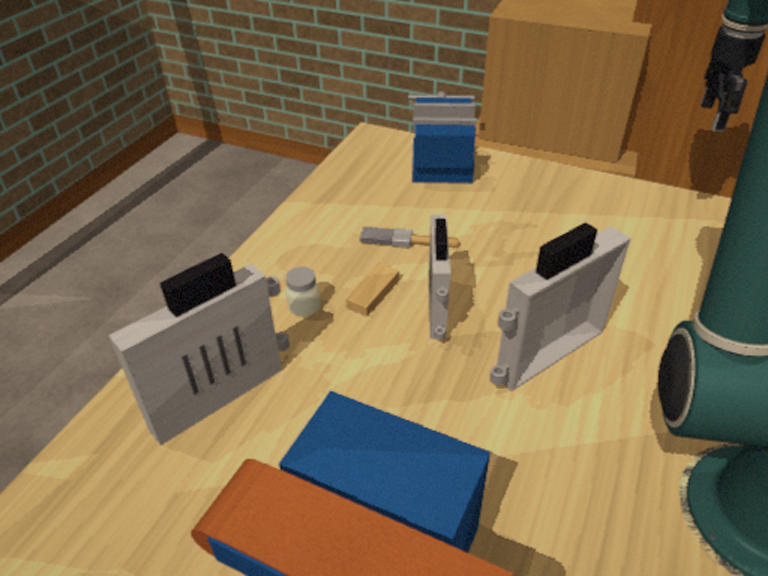

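View pics/top0b.png

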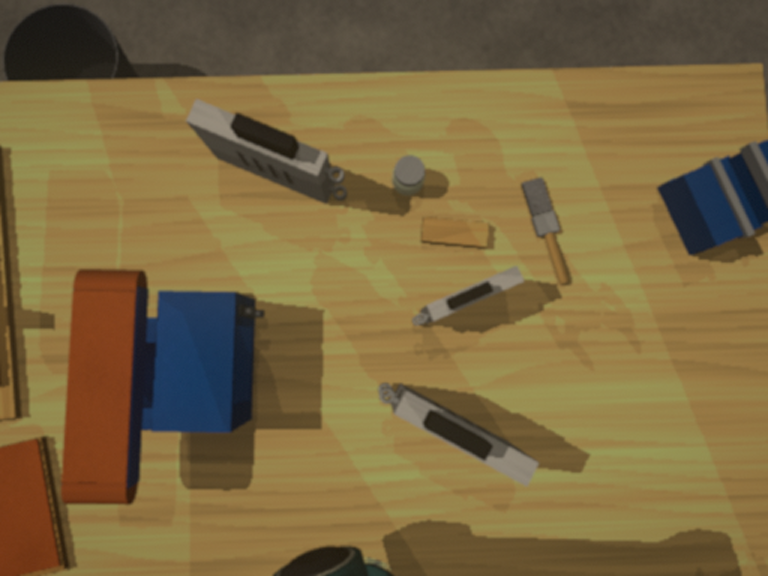

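The side view shows three doors. In the top view, the middle one (knuckle about (420,320), free edge about (520,272)) is clearly the smallest. The sander's hinge is at about (258,313), with its front facing world -y.

```bash
cat > h.py <<'E'
import numpy as np,cv2
from plant import ctrl,optics
from scipy.spatial.transform import Rotation as Ro
def ray(c,u,v):
    E=c["extrinsics"];R=E[:3,:3];t=E[:3,3]
    d=np.array([(u-c["cx"])/c["fx"],(v-c["cy"])/c["fy"],1.])
    if c.get("fish"):
        r=np.hypot(d[0],d[1]);d=np.array([d[0]/r*np.sin(r),d[1]/r*np.sin(r),np.cos(r)]) if r>1e-9 else np.array([0,0,1.])
    return -R.T@t,R.T@d
def onz(c,u,v,z):
    o,d=ray(c,u,v);return o+d*(z-o[2])/d[2]
def proj(c,p):
    q=c["extrinsics"][:3,:3]@np.asarray(p)+c["extrinsics"][:3,3]
    if c.get("fish"):
        r=np.hypot(q[0],q[1]);th=np.arctan2(r,q[2]);k=th/r
        return np.array([c["cx"]+c["fx"]*q[0]*k,c["cy"]+c["fy"]*q[1]*k])
    return np.array([c["cx"]+c["fx"]*q[0]/q[2],c["cy"]+c["fy"]*q[1]/q[2]])
def tri(c1,p1,c2,p2):
    o1,d1=ray(c1,*p1);o2,d2=ray(c2,*p2)
    A=np.stack([d1,-d2],1);s=np.linalg.lstsq(A,o2-o1,rcond=None)[0]
    a,b=o1+d1*s[0],o2+d2*s[1];return (a+b)/2,np.linalg.norm(a-b)
def wcal():
    c=dict(optics.get_calibration("wrist"));c["fish"]=True;return c
E
python3 - <<'E'
from h import *
T=optics.get_calibration("top");S=optics.get_calibration("side")
im=cv2.imread("pics/top0.png");hsv=cv2.cvtColor(im,cv2.COLOR_BGR2HSV)
blue=cv2.inRange(hsv,(100,120,40),(125,255,255));blue[:, :100]=0;blue[:,220:]=0
br=cv2.bitwise_and(blue,cv2.inRange(hsv[:,:,2],110,255))
for nm,m in(("blue",blue),("bright",br)):
    cs=max(cv2.findContours(m,0,2)[0],key=cv2.contourArea)
    p=cv2.approxPolyDP(cs,4,True)[:,0];print(nm,cv2.contourArea(cs))
    for u,v in p:print((u,v),hsv[v,u],np.round(onz(T,u,v,.18)[:2],4))
print("V top/front",hsv[240,130],hsv[240,163])
# black grip in top
roi=np.zeros(im.shape[:2],np.uint8);roi[175:220,270:355]=255
bk=cv2.inRange(hsv,(0,0,0),(180,255,48))&roi
for cs in cv2.findContours(bk,0,2)[0]:
    if cv2.contourArea(cs)>60:
        r=cv2.minAreaRect(cs);b=cv2.boxPoints(r);print("grip",r,[np.round(onz(T,u,v,.186)[:2],4) for u,v in b])
a=cv2.resize(im[180:225,270:355],None,fx=8,fy=8,interpolation=cv2.INTER_CUBIC)
b=cv2.resize(im[190:225,140:200],None,fx=8,fy=8,interpolation=cv2.INTER_CUBIC)
o=np.zeros((360+280,680,3),np.uint8)[:600];o[:a.shape[0],:a.shape[1]]=a;o[360:600,:480]=b[:240];cv2.imwrite("pics/crop.png",o)
E
```

```text
blue 5131.5
(np.int32(107), np.int32(195)) [108 135  91] [0.5765 0.2851]
(np.int32(106), np.int32(211)) [108 163  97] [0.5393 0.2872]
(np.int32(100), np.int32(213)) [108 152  89] [0.535  0.3011]
(np.int32(100), np.int32(285)) [109 135  81] [0.3708 0.3   ]
(np.int32(152), np.int32(287)) [110 128  80] [0.3629 0.1815]
(np.int32(154), np.int32(270)) [108 160  59] [0.401  0.1767]
(np.int32(165), np.int32(265)) [110 121  42] [0.4116 0.1515]
(np.int32(166), np.int32(237)) [108 121  42] [0.4754 0.1486]
(np.int32(156), np.int32(231)) [108 138  50] [0.4898 0.1716]
(np.int32(156), np.int32(196)) [109 122  71] [0.571  0.1711]Traceback (most recent call last):
  File "<stdin>", line 7, in <module>
ValueError: max() iterable argument is empty
```

```bash
python3 - <<'E'
from h import *
T=optics.get_calibration("top")
im=cv2.imread("pics/top0.png");hsv=cv2.cvtColor(im,cv2.COLOR_BGR2HSV)
print("row240",hsv[240,140:172,2],"row 275",hsv[275,140:172,2])
print("col130 top",hsv[188:202,130].tolist(),hsv[280:294,130].tolist())
roi=np.zeros(im.shape[:2],np.uint8);roi[175:220,270:355]=255
bk=cv2.inRange(hsv,(0,0,0),(180,255,45))&roi
for cs in cv2.findContours(bk,0,2)[0]:
    if cv2.contourArea(cs)>60:
        r=cv2.minAreaRect(cs);b=cv2.boxPoints(r);print("grip",r,[np.round(onz(T,u,v,.186)[:2],4).tolist() for u,v in b])
a=cv2.resize(im[175:220,270:355],None,fx=8,fy=8,interpolation=cv2.INTER_CUBIC)
b=cv2.resize(im[192:222,140:200],None,fx=8,fy=8,interpolation=cv2.INTER_CUBIC)
o=np.zeros((600,680,3),np.uint8);o[:360]=a;o[360:,:480]=b;cv2.imwrite("pics/crop.png",cv2.convertScaleAbs(o,alpha=1.5))
E
```

```text
row240 [89 88 89 88 88 87 87 87 87 87 87 86 86 86 80 62 43 43 44 43 44 43 43 45
 43 44 42 38 33 53 67 71] row 275 [94 93 93 94 94 92 88 86 85 86 86 86 84 74 53 36 31 31 32 31 30 29 31 29
 31 30 30 41 64 76 80 85]
col130 top [[20, 136, 154], [20, 135, 155], [21, 132, 155], [23, 126, 154], [23, 121, 152], [24, 99, 132], [35, 17, 91], [109, 108, 87], [108, 149, 87], [107, 145, 88], [108, 148, 88], [107, 146, 89], [108, 147, 90], [107, 151, 91]] [[107, 178, 93], [107, 178, 93], [107, 175, 93], [107, 175, 92], [107, 174, 91], [107, 175, 92], [107, 171, 91], [109, 121, 80], [174, 20, 64], [18, 117, 74], [18, 133, 75], [19, 135, 72], [18, 126, 73], [18, 134, 74]]
grip ((312.4845275878906, 196.84022521972656), (4.975196361541748, 28.632762908935547), 66.03751373291016) [[0.5512, -0.16], [0.5766, -0.222], [0.5659, -0.2262], [0.5405, -0.1642]]
```

View pics/crop.png

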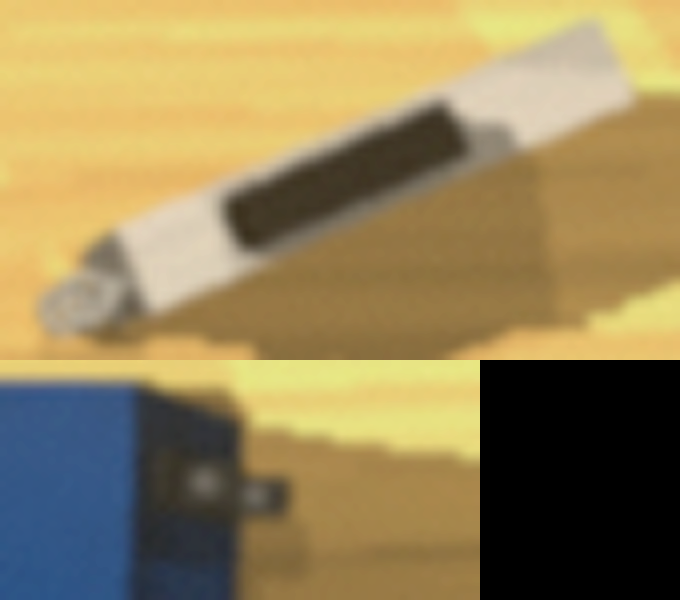

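```bash
python3 - <<'E'
from h import *
T=optics.get_calibration("top")
for n,u,v,z in(("pinU",165.2,206.8,.144),("pinL",171.8,208.4,.056),("kn",279.6,212.4,.124),("grip",312.5,196.8,.186),("fe1",345.2,177.5,.15),("fe2",348.8,187,.15),("cornA",156,195,.18),("cornB",153.8,287.3,.18),("backA",106.5,194.5,.18),("backB",105,287.6,.18),):print(n,np.round(onz(T,u,v,z),4))
k=onz(T,279.6,212.4,.124);g=onz(T,312.5,196.8,.186);d=(g-k)[:2];print(np.hypot(*d),np.degrees(np.arctan2(d[1],d[0])))
o=ctrl.get_obs();R=Ro.from_rotvec(o["tool_rot"]).as_matrix();print(R.round(3));c=wcal();print(c["fx"],c["cx"],c["cy"]);E=c["extrinsics"];cp=-E[:3,:3].T@E[:3,3];print("cam in tool",(R.T@(cp-o["tool_pos"])).round(4));print((E[:3,:3]@R).round(3))
E
```

```text
pinU [0.5473 0.1565 0.144 ]
pinL [0.5478 0.1556 0.056 ]
kn [ 0.5269 -0.12    0.124 ]
grip [ 0.5586 -0.1931  0.186 ]
fe1 [ 0.6057 -0.2797  0.15  ]
fe2 [ 0.5825 -0.2872  0.15  ]
cornA [0.5734 0.1711 0.18  ]
cornB [0.3621 0.1774 0.18  ]
backA [0.5777 0.2863 0.18  ]
backB [0.3646 0.2886 0.18  ]
0.07964531690924953 -66.55906010373144
[[ 0.959  0.282 -0.001]
 [ 0.282 -0.959  0.002]
 [ 0.    -0.002 -1.   ]]
297.3186396354542 251.78806832618528 190.89955098761487
cam in tool [ 0.0829  0.     -0.132 ]
[[ 0.     1.     0.001]
 [-0.948  0.    -0.318]
 [-0.318 -0.001  0.948]]
```

Both pin tips show in the top view and agree: the pin axis is at about (0.5475, 0.156). The smallest door's grip is at (0.559, -0.193), with the door's y axis at about -67°. I'll start moving.

Call:
send_rows(dr=[[0,0,0],[0,0,0],[0,0,0],[0,0,0],[0,0,0]], linear=[[0.03,-0.0207,-0.015],[0.03,-0.0207,-0.015],[0.03,-0.0207,-0.015],[0.03,-0.0207,-0.015],[0.03,-0.0207,0]], fingers=[0,0,0,0,0])

```text
t: 0.52
tool_pos: [0.3064, -0.506, 0.3057]
tool_rot: [3.105, 0.446, 0.003]
force: [-0.3, -0.9, -0.3]
gripper_width: 1.001
gripper_force: 0.0
```

Call:
send_rows(dr=[[0,0,0],[0,0,0],[0,0,0],[0,0,0],[0,0,0]], linear=[[0.03,-0.0207,0],[0.03,-0.0207,0],[0.03,-0.0207,0],[0.03,-0.0207,0],[0.03,-0.0207,0]], fingers=[0,0,0,0,0])

```text
t: 0.93
tool_pos: [0.4203, -0.3627, 0.3018]
tool_rot: [-3.109, -0.447, 0.001]
force: [0.4, -0.7, 0.3]
gripper_width: 1.0
gripper_force: 0.0
```

Call:
send_rows(dr=[[0,0,0],[0,0,0],[0,0,0],[0,0,0],[0,0,0]], linear=[[0.03,-0.0207,0],[0.03,-0.0207,0],[0.03,-0.0207,0],[0.03,-0.0207,0],[0.03,-0.0207,0]], fingers=[0,0,0,0,0])

```text
t: 1.35
tool_pos: [0.5351, -0.2211, 0.3018]
tool_rot: [-3.109, -0.447, 0.001]
force: [-0.2, -0.7, 0.4]
gripper_width: 1.002
gripper_force: 0.0
```

Call:
send_rows(dr=[[0,0,-7],[0,0,-7],[0,0,-7],[0,0,-7],[0,0,-7]], linear=[[0,0,0],[0,0,0],[0,0,0],[0,0,0],[0,0,0]], fingers=[0,0,0,0,0])

```text
t: 1.77
tool_pos: [0.5343, -0.2224, 0.3015]
tool_rot: [-2.826, -1.371, 0.001]
force: [-0.7, 0.4, 0.5]
gripper_width: 1.003
gripper_force: 0.0
```

Call:
send_rows(dr=[[0,0,-7],[0,0,-7],[0,0,-7],[0,0,-7],[0,0,-7]], linear=[[0,0,0],[0,0,0],[0,0,0],[0,0,0],[0,0,0]], fingers=[0,0,0,0,0])

```text
t: 2.18
tool_pos: [0.5342, -0.2227, 0.3016]
tool_rot: [-2.283, -2.156, 0.001]
force: [0.7, 0.0, -0.4]
gripper_width: 1.003
gripper_force: 0.0
```

Call:
send_rows(dr=[[0,0,-7],[0,0,-7],[0,0,-6],[0,0,-6],[0,0,0]], linear=[[0,0,0],[0,0,0],[0,0,0],[0,0,0],[0,0,0]], fingers=[0,0,0,0,0])

```text
t: 2.6
tool_pos: [0.5342, -0.2227, 0.3017]
tool_rot: [-1.744, -2.612, 0.0]
force: [0.3, 0.7, -0.0]
gripper_width: 1.0
gripper_force: 0.0
```

```bash
python3 - <<'E'
from h import *
o=ctrl.get_obs();R=Ro.from_rotvec(o["tool_rot"]).as_matrix();print(R.round(3),o["tool_pos"],o["qpos"].round(2))
c=wcal();i=optics.get_image("wrist")[:,:,::-1].copy();cv2.imwrite("pics/w1.png",i)
g=[.5586,-.1931,.186];print("exp grip",proj(c,g))
hsv=cv2.cvtColor(i,cv2.COLOR_BGR2HSV)
u,v=proj(c,g).astype(int)
bk=cv2.inRange(hsv,(0,0,0),(180,255,45))
for cs in cv2.findContours(bk,0,2)[0]:
    if cv2.contourArea(cs)>150:
        r=cv2.minAreaRect(cs);b=cv2.boxPoints(r);print(np.round(r[0]),np.round(r[1]),r[2],[np.round(onz(c,u,v,.186)[:2],4).tolist() for u,v in b])
cv2.imwrite("pics/w1b.png",cv2.resize(i,(768,576)))
E
```

```text
[[-0.383  0.924 -0.001]
 [ 0.924  0.383  0.   ]
 [ 0.001 -0.001 -1.   ]] [ 0.53416575 -0.22269809  0.30165394] [-0.44  0.05  1.74 -0.    1.35 -0.83]
exp grip [289.86822329 170.11278356]
[264. 315.] [494. 136.] -0.0 [[0.2373, -0.8162], [0.2941, -0.4028], [0.8864, -0.1635], [1.317, -0.4398]]
[287. 177.] [22. 63.] 2.385944128036499 [[0.561, -0.23], [0.5401, -0.177], [0.5576, -0.1704], [0.5798, -0.2232]]
[136.  73.] [33.  8.] 6.009006023406982 [[0.3881, -0.1697], [0.3863, -0.1629], [0.4171, -0.1569], [0.4189, -0.1635]]
[ 76. 121.] [ 52. 138.] 45.830318450927734 [[0.2732, -0.2818], [0.3703, -0.1551], [0.4164, -0.1762], [0.334, -0.3032]]
[154.  57.] [29.  9.] 18.434947967529297 [[0.4001, -0.1484], [0.3998, -0.1408], [0.4265, -0.141], [0.4269, -0.1485]]
[61. 50.] [ 56. 139.] 42.51044845581055 [[0.2273, -0.2156], [0.3162, -0.0911], [0.3767, -0.1179], [0.3049, -0.2373]]
```

View pics/w1b.png

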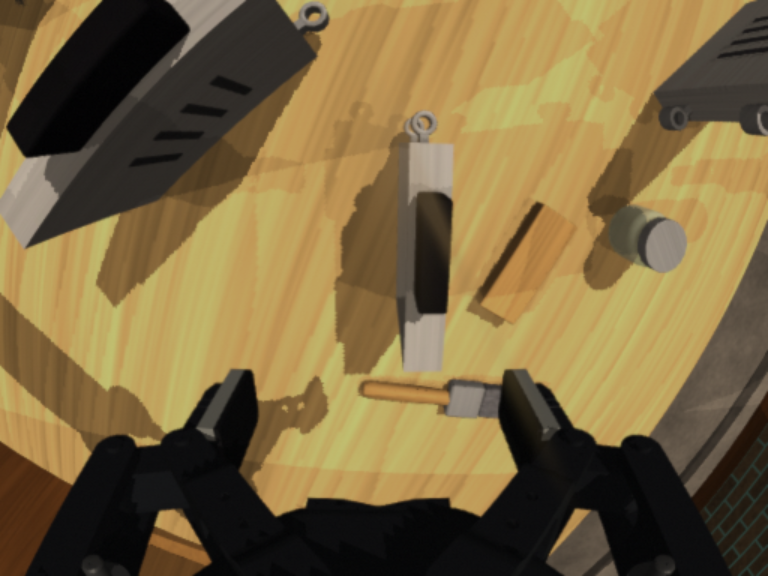

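The wrist view shows the grip centre near (287,177) px and the knuckle ring near (283,81) px; jaw and grip yaw match. Next I align, descend and grip.

Call:
send_rows(dr=[[0,0,0],[0,0,0],[0,0,0],[0,0,0],[0,0,0]], linear=[[0.008,0.0165,0],[0.008,0.0165,0],[0,0,0.03],[0,0,0.03],[0,0,0.03]], fingers=[0,0,0,0,0])

```text
t: 3.07
tool_pos: [0.5596, -0.1953, 0.2119]
tool_rot: [1.751, 2.606, 0.001]
force: [0.9, -0.0, 0.1]
gripper_width: 1.002
gripper_force: 0.0
```

Call:
send_rows(dr=[[0,0,0],[0,0,0],[0,0,0],[0,0,0],[0,0,0]], linear=[[0,0,0.015],[0,0,0.015],[0,0,0.013],[0,0,0],[0,0,0]], fingers=[0,0,0,0.3,0.5])

```text
t: 3.48
tool_pos: [0.5584, -0.1953, 0.1685]
tool_rot: [-1.749, -2.608, 0.001]
force: [-0.6, -0.1, -0.2]
gripper_width: 0.748
gripper_force: 0.0
```

```bash
python3 - <<'E'
from h import *
o=ctrl.get_obs();R=Ro.from_rotvec(o["tool_rot"]).as_matrix();print(o["tool_pos"],o["gripper_width"])
c=wcal();i=optics.get_image("wrist")[:,:,::-1].copy();cv2.imwrite("pics/w2.png",i)
cv2.imwrite("pics/w2b.png",cv2.resize(i,(768,576)))
E
```

```text
[ 0.55844062 -0.19528932  0.16854582] 0.7475090011328723
```

View pics/w2b.png

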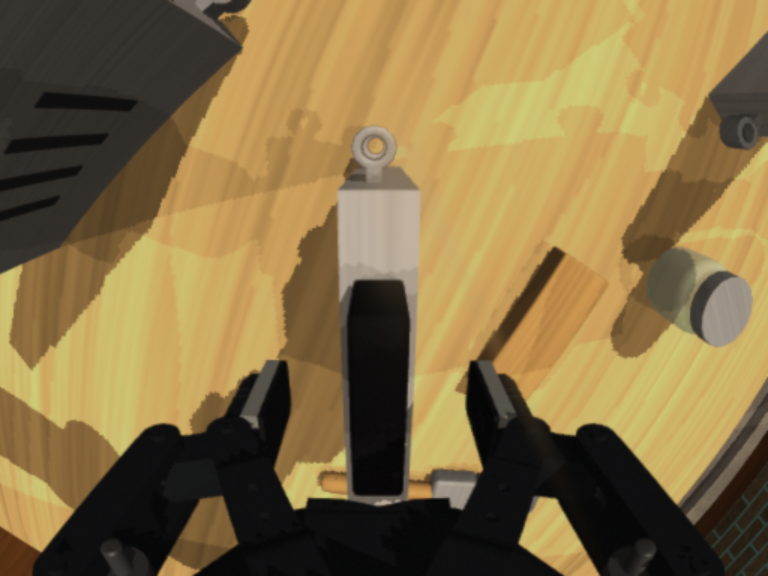

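Jaws straddle the grip centrally (grip about (378,400), ring about (374,147) in the enlarged view). Closing.

Call:
send_rows(dr=[[0,0,0],[0,0,0],[0,0,0],[0,0,0],[0,0,0]], linear=[[0,0,0],[0,0,0],[0,0,0],[0,0,0],[0,0,0]], fingers=[0.7,0.8,0.9,1,1], newtons=50)

```text
t: 3.95
tool_pos: [0.5597, -0.1958, 0.1708]
tool_rot: [1.747, 2.608, 0.001]
force: [-0.1, 0.5, 5.4]
gripper_width: 0.202
gripper_force: 50.1
```

Call:
send_rows(dr=[[0,0,0],[0,0,0],[0,0,0],[0,0,0],[0,0,0]], linear=[[0,0,0],[0,0,0],[0,0,-0.005],[0,0,-0.01],[0,0,-0.01]], fingers=[1,1,1,1,1])

```text
t: 4.37
tool_pos: [0.5576, -0.1949, 0.1933]
tool_rot: [-1.746, -2.607, 0.001]
force: [-0.1, -0.1, -4.0]
gripper_width: 0.199
gripper_force: 48.9
```

Call:
send_rows(dr=[[0,0,0],[0,0,0],[0,0,0],[0,0,0],[0,0,0]], linear=[[0,0,-0.01],[0,0,-0.01],[0,0,-0.005],[0,0,0],[0,0,0]], fingers=[1,1,1,1,1])

```text
t: 4.78
tool_pos: [0.5592, -0.1956, 0.22]
tool_rot: [1.748, 2.609, 0.0]
force: [0.7, -0.7, -4.2]
gripper_width: 0.206
gripper_force: 49.1
```

```bash
python3 - <<'E'
from h import *
o=ctrl.get_obs();R=Ro.from_rotvec(o["tool_rot"]).as_matrix();print(o["tool_pos"],R.round(4),o["gripper_width"],o["force"],o["wrist_torque"])
c=wcal();i=optics.get_image("wrist")[:,:,::-1].copy();cv2.imwrite("pics/w3.png",i)
cr=i[70:170,190:310]
cv2.imwrite("pics/w3b.png",cv2.resize(cr,None,fx=6,fy=6,interpolation=cv2.INTER_CUBIC))
t=optics.get_image("top")[:,:,::-1];cv2.imwrite("pics/t3.png",t)
E
```

```text
[ 0.55923106 -0.19558546  0.2199508 ] [[-3.807e-01  9.247e-01  1.100e-03]
 [ 9.247e-01  3.807e-01 -4.000e-04]
 [-8.000e-04  9.000e-04 -1.000e+00]] 0.20592047165069785 [ 0.73570004 -0.73534199 -4.23846624] [ 0.07316681  0.04063053 -0.02926089]
```

View pics/w3b.png

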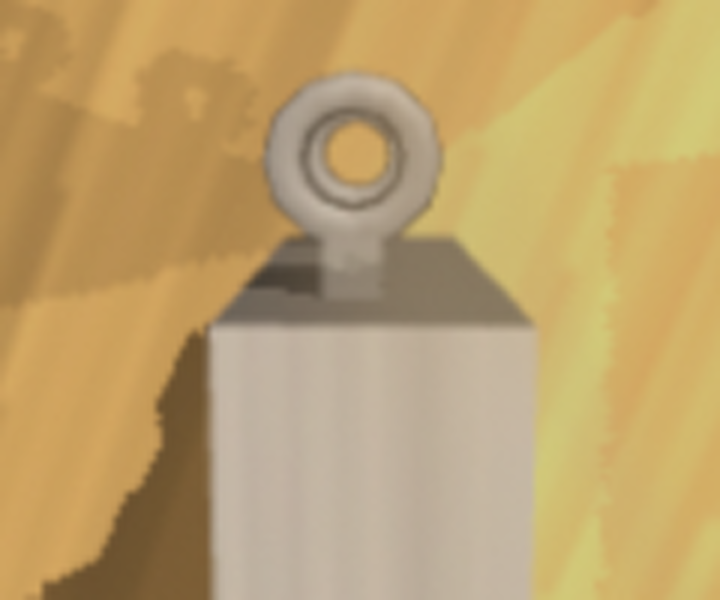

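The wrist camera looks straight down the knuckle axis. The upper ring centre is at about (248.4, 95.8) px in the full image, and the lower ring shows through its bore.

```bash
python3 - <<'E'
from h import *
i=cv2.imread("pics/w3.png")
c=wcal();o=ctrl.get_obs();R=Ro.from_rotvec(o["tool_rot"]).as_matrix()
lift=.0505
for n,u,v,z in(("top",248.4,95.7,.124+lift),("lowhole",249.2,95.1,.020+lift),("lowhole_top",249.2,95.1,.036+lift)):
    p=onz(c,u,v,z);print(n,p.round(4),"tool",(R.T@(p-o["tool_pos"])).round(4))
r=onz(c,248.4,95.7,.124+lift)
d=np.array([.5475,.156-.035,0])-r;d[2]=0
print("delta",d.round(4),"tool",(R.T@d).round(4))
E
```

```text
top [ 0.5266 -0.1204  0.1745] tool [ 0.0814 -0.001   0.0443]
lowhole [ 0.5261 -0.1203  0.0705] tool [ 0.0816 -0.0013  0.1483]
lowhole_top [ 0.5262 -0.1202  0.0865] tool [ 0.0817 -0.0012  0.1323]
delta [0.0209 0.2414 0.    ] tool [2.153e-01 1.113e-01 1.000e-04]
```

Call:
send_rows(dr=[[0,0,0],[0,0,0],[0,0,0],[0,0,0],[0,0,0]], linear=[[0.01,0.0052,0],[0.02,0.0103,0],[0.022,0.0114,0],[0.022,0.0114,0],[0.022,0.0114,0]], fingers=[1,1,1,1,1])

```text
t: 5.3
tool_pos: [0.5678, -0.086, 0.2185]
tool_rot: [-1.748, -2.608, 0.0]
force: [-0.5, -1.0, -3.1]
gripper_width: 0.199
gripper_force: 49.1
```

Call:
send_rows(dr=[[0,0,0],[0,0,0],[0,0,0],[0,0,0],[0,0,0]], linear=[[0.022,0.0114,0],[0.022,0.0114,0],[0.022,0.0114,0],[0.018,0.0093,0],[0.015,0.0077,0]], fingers=[1,1,1,1,1])

```text
t: 5.72
tool_pos: [0.5773, 0.0258, 0.2185]
tool_rot: [-1.746, -2.61, -0.0]
force: [0.4, -0.9, -3.6]
gripper_width: 0.202
gripper_force: 49.1
```

Call:
send_rows(dr=[[0,0,0],[0,0,0],[0,0,0],[0,0,0],[0,0,0]], linear=[[0.012,0.0062,0],[0.0083,0.0044,0],[0,0,0],[0,0,0],[0,0,0]], fingers=[1,1,1,1,1])

```text
t: 6.13
tool_pos: [0.58, 0.0454, 0.2191]
tool_rot: [1.748, 2.61, -0.001]
force: [-0.1, -0.3, -3.4]
gripper_width: 0.2
gripper_force: 49.1
```

```bash
python3 - <<'E'
from h import *
o=ctrl.get_obs();R=Ro.from_rotvec(o["tool_rot"]).as_matrix();print(o["tool_pos"],R.round(4),o["force"])
c=wcal();i=optics.get_image("wrist")[:,:,::-1].copy();cv2.imwrite("pics/w4.png",i)
cr=i[20:140,180:310]
cv2.imwrite("pics/w4b.png",cv2.resize(cv2.convertScaleAbs(cr,alpha=1.6),None,fx=5,fy=5,interpolation=cv2.INTER_CUBIC))
t=optics.get_image("top")[:,:,::-1];cv2.imwrite("pics/t4.png",t)
E
```

```text
[0.57997444 0.04539814 0.2191208 ] [[-3.804e-01  9.248e-01 -3.000e-04]
 [ 9.248e-01  3.804e-01 -7.000e-04]
 [-5.000e-04 -6.000e-04 -1.000e+00]] [-0.07822028 -0.29860466 -3.42367137]
```

View pics/w4b.png

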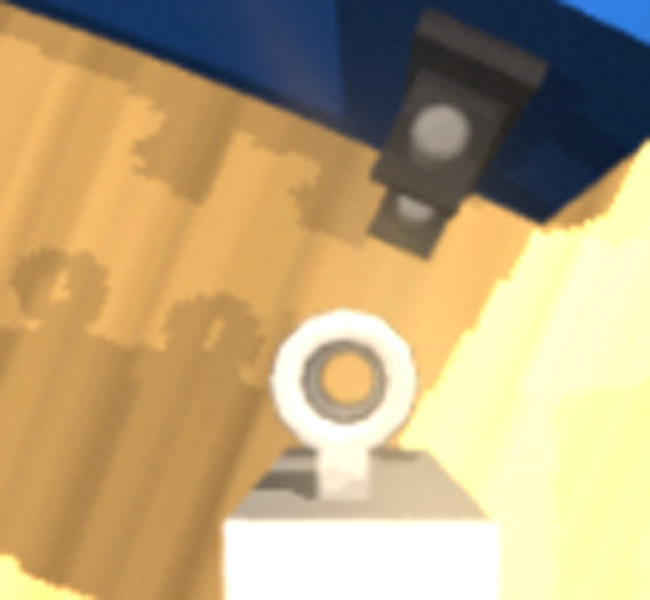

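The upper pin tip is near (267.6, 45.8) px, ahead of the ring at (248.4, 95.8) px, with the lower pin just beneath. Measuring sub-pixel.

```bash
cat >> h.py <<'E'
def blob(g,u,v,r,th):
    "centroid of the bright blob around u,v"
    m=((g>th)*255).astype(np.uint8);w=np.zeros_like(m);cv2.circle(w,(int(round(u)),int(round(v))),r,255,-1);m&=w
    n,l,s,ce=cv2.connectedComponentsWithStats(m);k=1+np.argmax(s[1:,4]);return ce[k],s[k,4]
E
python3 - <<'E'
from h import *
i=cv2.imread("pics/w4.png");g=cv2.cvtColor(i,cv2.COLOR_BGR2GRAY)
c=wcal();o=ctrl.get_obs();R=Ro.from_rotvec(o["tool_rot"]).as_matrix()
print(g[38:54,260:276])
for th in(60,70,80):
    p,a=blob(g,267.6,45.8,7,th);P=onz(c,*p,.144);print(th,p,a,P.round(4))
    rg=onz(c,248.4,95.7,.1735);d=P-rg;d[2]=0;print("d tool",(R.T@d).round(4),d.round(4))
E
```

```text
[[ 28  33  40  43  43  43  42  43  42  41  39  37  36  36  35  31]
 [ 30  38  42  43  44  44  43  44  44  43  43  41  39  39  37  36]
 [ 33  40  43  43  45  46  47  50  53  48  46  43  42  41  41  40]
 [ 37  43  44  46  53  64  73  80  83  78  66  53  45  42  41  42]
 [ 39  43  45  53  73  88  95  97  99  97  90  74  56  42  38  39]
 [ 39  40  46  68  88  99 102 101 101 100  97  89  73  49  39  37]
 [ 39  41  55  81  97 101 102 101  99  98  97  95  84  62  43  38]
 [ 40  43  63  87  99 101 100  98  97  96  97  96  88  68  45  38]
 [ 41  45  70  89  98  98  98  96  97  97  97  96  87  70  47  40]
 [ 41  46  64  83  93  96  97  97  97  96  96  94  84  63  45  39]
 [ 42  46  61  78  89  94  96  96  96  95  95  90  76  56  42  39]
 [ 43  47  59  71  81  88  93  94  94  94  92  83  68  50  41  39]
 [ 43  46  56  63  70  77  81  83  83  85  78  71  57  44  40  39]
 [ 47  47  54  59  60  63  69  69  73  70  61  54  49  44  41  40]
 [ 48  47  51  56  58  58  57  56  56  53  51  50  47  47  45  41]
 [ 48  49  49  50  53  54  54  52  51  51  49  47  47  47  46  41]]
60 [267.45794393  46.03738318] 107 [0.5467 0.1571 0.144 ]
d tool [ 0.0349  0.0127 -0.    ] [-0.0015  0.0371  0.    ]
70 [267.54545455  45.78409091] 88 [0.5466 0.1573 0.144 ]
d tool [ 0.0351  0.0127 -0.    ] [-0.0016  0.0373  0.    ]
80 [267.50666667  45.77333333] 75 [0.5466 0.1573 0.144 ]
d tool [ 0.0351  0.0127 -0.    ] [-0.0016  0.0373  0.    ]
```

Call:
send_rows(dr=[[0,0,0],[0,0,0],[0,0,0],[0,0,0],[0,0,0]], linear=[[0.006,0.0022,0],[0.009,0.0033,0],[0.009,0.0033,0],[0.007,0.0025,0],[0.004,0.0014,0]], fingers=[1,1,1,1,1])

```text
t: 6.65
tool_pos: [0.5784, 0.0846, 0.2193]
tool_rot: [-1.747, -2.611, -0.0]
force: [-0.1, -2.5, -3.4]
gripper_width: 0.204
gripper_force: 49.3
```

Call:
send_rows(dr=[[0,0,0],[0,0,0],[0,0,0]], linear=[[0,0,0],[0,0,0],[0,0,0]], fingers=[1,1,1])

```text
t: 6.9
tool_pos: [0.5784, 0.0835, 0.2192]
tool_rot: [-1.748, -2.61, -0.0]
force: [0.2, 0.1, -4.4]
gripper_width: 0.199
gripper_force: 49.1
```

```bash
python3 - <<'E'
from h import *
o=ctrl.get_obs();R=Ro.from_rotvec(o["tool_rot"]).as_matrix();print(o["tool_pos"],R.round(4),o["force"])
c=wcal();i=optics.get_image("wrist")[:,:,::-1].copy();cv2.imwrite("pics/w5.png",i)
cr=i[70:120,218:278]
cv2.imwrite("pics/w5b.png",cv2.resize(cv2.convertScaleAbs(cr,alpha=1.6),None,fx=12,fy=12,interpolation=cv2.INTER_CUBIC))
print(onz(c,248.4,95.7,.1735))
E
```

```text
[0.57843521 0.08348061 0.21923874] [[-3.809e-01  9.246e-01 -1.000e-04]
 [ 9.246e-01  3.809e-01  2.000e-04]
 [ 2.000e-04 -0.000e+00 -1.000e+00]] [ 0.1554358   0.13629117 -4.35576314]
[0.54651061 0.1583438  0.1735    ]
```

View pics/w5b.png

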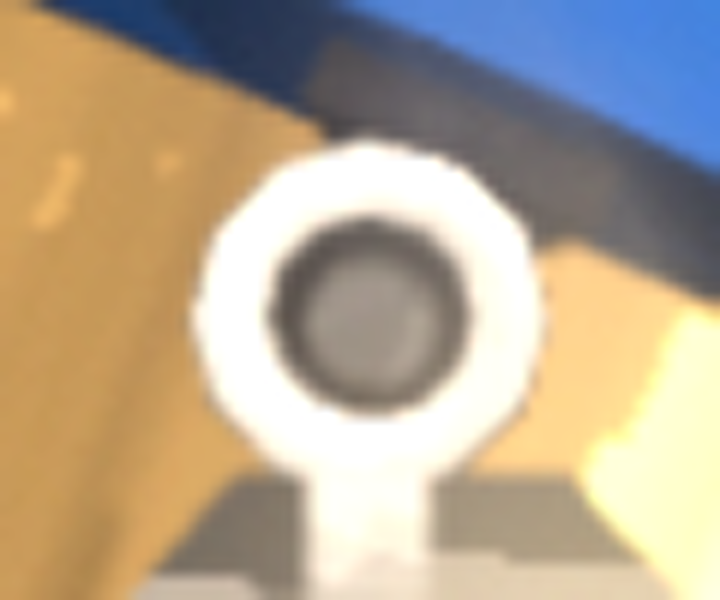

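The pin tip sits in the bore: pin about (370,322), bore about (370,315) in the 12x crop. I'll compute the residual offset.

```bash
python3 - <<'E'
from h import *
i=cv2.imread("pics/w5.png");g=cv2.cvtColor(i,cv2.COLOR_BGR2GRAY)
c=wcal();o=ctrl.get_obs();R=Ro.from_rotvec(o["tool_rot"]).as_matrix()
rc,ra=blob(g,248.4,95.7,15,105);p,a=blob(g,248.4,96.4,6,75)
print(g[85:107,239:259]);print(rc,ra,p,a)
hole=((g<105)*255).astype(np.uint8);n,l,s,ce=cv2.connectedComponentsWithStats(hole);k=l[92,248];print("hole",ce[k],s[k])
for h in(ce[k],(248.4,95.7)):
    d=onz(c,*p,.144)-onz(c,*h,.1735);d[2]=0;print("d tool",(R.T@d).round(4))
E
```

```text
[[119 160 178 184 185 188 188 187 183 178 177 179 184 190 192 192 193 191
  160  95]
 [159 177 182 181 180 178 177 174 170 165 163 164 168 174 177 178 184 191
  191 160]
 [177 181 180 175 170 167 163 157 150 145 144 148 153 159 163 165 173 183
  190 188]
 [181 180 176 170 160 145 127 107  93  81  87 106 120 134 144 154 162 172
  181 187]
 [180 178 170 159 131  93  72  66  64  62  65  70  76  87 105 137 154 164
  171 179]
 [178 173 160 130  88  63  57  60  61  63  64  64  65  68  78 106 138 156
  164 172]
 [176 163 130  88  62  56  58  66  70  74  75  72  69  65  67  77 106 141
  158 167]
 [175 151  93  61  55  58  71  81  84  87  87  84  79  73  67  69  81 123
  156 164]
 [172 139  75  55  56  66  82  91  93  94  94  94  90  81  76  69  74 106
  152 163]
 [170 132  70  54  62  78  90  94  95  96  96  96  93  89  85  74  71  95
  150 162]
 [164 109  64  55  67  86  93  95  96  96  94  95  94  96  91  80  72  86
  137 160]
 [161  99  61  56  73  92  95  95  94  94  94  94  96 102  98  83  73  82
  130 160]
 [169 118  71  58  75  91  94  93  93  93  93  94  96 102  98  85  75  88
  139 
[... 254 characters left out ...]
 169]
 [190 187 163 116  85  69  73  81  86  87  90  93  92  85  81  91 124 158
  170 171]
 [189 195 189 160 119  88  72  72  74  76  80  83  79  80  92 127 159 171
  172 171]
 [181 190 196 193 166 128 107  88  75  75  77  79  87  99 127 161 173 175
  172 170]
 [172 181 190 198 199 194 175 143 123 115 114 120 143 157 170 176 176 172
  170 168]
 [163 171 180 189 197 201 202 201 193 179 176 180 181 182 182 178 173 170
  167 158]
 [146 163 170 179 185 189 194 197 196 194 189 184 182 182 179 174 170 166
  156 134]]
[247.96516393  96.3647541 ] 488 [248.6043956   96.51648352] 91
hole [248.27804878  95.74146341] [240  88  17  16 205]
d tool [-0.0006 -0.0001 -0.    ]
d tool [-0.0007 -0.0002 -0.    ]
```

Call:
send_rows(dr=[[0,0,0],[0,0,0],[0,0,0],[0,0,0],[0,0,0]], linear=[[-0.0006,0,0.002],[0,0,0.0025],[0,0,0.0025],[0,0,0.002],[0,0,0]], fingers=[1,1,1,1,1])

```text
t: 7.37
tool_pos: [0.5782, 0.0825, 0.2093]
tool_rot: [-1.748, -2.609, 0.001]
force: [-1.3, -0.0, -5.1]
gripper_width: 0.2
gripper_force: 49.0
```

```bash
python3 - <<'E'
from h import *
o=ctrl.get_obs();R=Ro.from_rotvec(o["tool_rot"]).as_matrix();print(o["tool_pos"],o["force"])
c=wcal();i=optics.get_image("wrist")[:,:,::-1].copy();cv2.imwrite("pics/w6.png",i);g=cv2.cvtColor(i,cv2.COLOR_BGR2GRAY)
p,a=blob(g,248.4,96.2,6,75)
hole=((g<108)*255).astype(np.uint8);n,l,s,ce=cv2.connectedComponentsWithStats(hole);k=l[92,248];print("hole",ce[k],s[k],p,a)
d=onz(c,*p,.144)-onz(c,248.3,95.7,o["tool_pos"][2]-.0457);d[2]=0;print("d tool",(R.T@d).round(4))
E
```

```text
[0.57821823 0.08250509 0.20934551] [-1.2780687  -0.01648568 -5.1438182 ]
hole [248.59756098  94.5203252 ] [240  85  18  19 246] [249.54166667  95.55555556] 72
d tool [ 0.      0.0006 -0.    ]
```

```bash
python3 - <<'E'
import cv2
g=cv2.imread("pics/w6.png",0)
for r in range(82,107):print(r,*("%3d"%x for x in g[r,237:262]))
E
```

```text
82  95  97  99 101 103 103  99  97  86  81  89  93  89  84  78  72  66  64  61  60  61  63  65  65  64
83  96  98 100 101  97  97  97 101 102 106 109 110 108 104 102  97  92  86  78  68  62  60  61  62  64
84  96  99  98  95 100 103 106 110 110 112 112 111 110 108 109 109 107 104  99  87  71  64  62  62  61
85  97  96  89  98 106 109 109 110 110 110 110 108 107 106 108 110 110 108 107 102  90  73  66  64  65
86  96  93  99 107 108 108 108 108 107 107 106 105 104 103 105 108 107 108 108 108 104  91  74  68  67
87 105 121 122 120 111 107 105 104 102 101  99  97  97  99 102 105 106 107 108 109 109 104  93  77  70
88 158 172 174 164 133 120 103  94  88  81  75  69  72  82  89  96 101 104 106 108 110 108 105  93  80
89 174 179 179 175 164 144 101  75  64  61  59  61  62  65  70  76  86  98 104 108 109 109 108 105  91
90 177 178 176 172 158 127  84  60  56  58  63  69  70  71  70  69  73  86 101 107 109 109 109 107  98
91 178 178 175 162 130  87  61  54  58  65  73  77  78  79  79  76  74  75  89 104 109 110 110 109 103
92 178 178 174 151  93  61  53  56  65  74  78  79  80  82  81  82  78
[... 781 characters left out ...]
  62  57  62  67  72  75  77  79  79  79  78  77  90 134 163 168 167 169 164
101 174 184 190 187 162 114  83  63  59  62  65  69  73  74  74  74  75  90 123 158 168 169 169 168 160
102 170 179 187 193 189 159 118  86  68  64  63  66  69  70  72  75  87 126 158 169 171 169 168 166 151
103 162 172 180 188 196 193 166 127 107  86  74  73  73  77  84  98 125 160 171 174 171 168 166 159 129
104 146 164 172 180 189 197 199 193 175 142 121 114 113 118 142 156 170 174 174 172 168 166 160 136 119
105 116 144 162 170 179 189 196 200 201 200 192 178 175 178 179 181 181 176 172 168 165 156 135 121 134
106 108 117 143 161 169 177 184 189 193 195 196 193 188 182 181 181 177 172 168 165 155 132 124 134 139
```

The pin is about 0.6 mm to tool +y in the bore, so I correct and lower gently.

Call:
send_rows(dr=[[0,0,0],[0,0,0],[0,0,0],[0,0,0]], linear=[[0,0.0006,0],[0,0,0.0015],[0,0,0.0015],[0,0,0]], fingers=[1,1,1,1])

```text
t: 7.75
tool_pos: [0.5791, 0.0829, 0.207]
tool_rot: [-1.748, -2.61, 0.0]
force: [-0.5, 0.7, -4.7]
gripper_width: 0.202
gripper_force: 49.1
```

```bash
python3 - <<'E'
from h import *
o=ctrl.get_obs();print(o["tool_pos"],o["force"],o["wrist_torque"])
i=optics.get_image("wrist")[:,:,::-1].copy();cv2.imwrite("pics/w7.png",i)
g=cv2.imread("pics/w7.png",0)
for r in (90,93,96,99):print(r,*("%3d"%x for x in g[r,237:262]))
print(*g[84:108,248]);print(*g[84:108,250])
E
```

```text
[0.57911557 0.08290216 0.20695189] [-0.5019773   0.70164866 -4.65023714] [0.02564053 0.00796112 0.02384527]
90 139 116 111 105  98  85  71  62  64  67  69  69  69  68  64  63  71  85 100 107 109 109 110 107 100
93 179 179 170 137  72  62  75  84  86  81  80  81  81  80  80  77  71  67  71  92 108 110 110 111 108
96 181 181 162 105  65  67  81  84  79  78  78  80  80  82  81  80  77  71  69  76 101 111 112 113 112
99 180 186 183 155  97  63  63  69  74  77  78  79  80  81  78  76  74  73  78 105 138 145 142 122 116
111 109 105 97 69 61 69 77 80 81 80 79 80 80 79 79 77 71 65 70 111 178 193 187
108 106 104 99 82 64 68 78 80 80 79 81 82 80 80 81 77 72 69 76 118 178 182 176
```

Call:
send_rows(dr=[[0,0,0],[0,0,0],[0,0,0],[0,0,0],[0,0,0]], linear=[[0,-0.0002,0.001],[0,0,0.001],[0,0,0.001],[0,0,0.001],[0,0,0.001]], fingers=[1,1,1,1,1])

```text
t: 8.22
tool_pos: [0.5791, 0.0828, 0.2022]
tool_rot: [-1.748, -2.61, 0.0]
force: [-0.3, -1.2, -4.0]
gripper_width: 0.201
gripper_force: 49.1
```

Call:
send_rows(dr=[[0,0,0],[0,0,0]], linear=[[0,0,0.001],[0,0,0]], fingers=[1,1])

```text
t: 8.38
tool_pos: [0.5789, 0.0828, 0.2009]
tool_rot: [-1.748, -2.61, 0.001]
force: [0.3, -0.0, -4.2]
gripper_width: 0.196
gripper_force: 49.1
```

Weight unchanged, so both knuckles are over the pins. About 9 mm remains.

Call:
send_rows(dr=[[0,0,0],[0,0,0],[0,0,0],[0,0,0],[0,0,0]], linear=[[0,0,0.0015],[0,0,0.0015],[0,0,0.0015],[0,0,0.001],[0,0,0.0005]], fingers=[1,1,1,1,1])

```text
t: 8.8
tool_pos: [0.5789, 0.0828, 0.195]
tool_rot: [-1.748, -2.61, 0.0]
force: [0.2, -0.8, -4.5]
gripper_width: 0.202
gripper_force: 49.1
```

Call:
send_rows(dr=[[0,0,0],[0,0,0],[0,0,0],[0,0,0]], linear=[[0,0,0.0007],[0,0,0.0007],[0,0,0.0006],[0,0,0]], fingers=[1,1,1,1])

```text
t: 9.13
tool_pos: [0.579, 0.0828, 0.1931]
tool_rot: [-1.748, -2.61, 0.0]
force: [0.1, 0.8, -4.5]
gripper_width: 0.203
gripper_force: 49.1
```

Call:
send_rows(dr=[[0,0,0],[0,0,0],[0,0,0],[0,0,0]], linear=[[0,0,0.0005],[0,0,0.0005],[0,0,0],[0,0,0]], fingers=[1,1,1,1])

```text
t: 9.47
tool_pos: [0.5792, 0.0828, 0.1926]
tool_rot: [1.748, 2.61, 0.0]
force: [0.1, -0.6, -3.1]
gripper_width: 0.198
gripper_force: 49.3
```

Call:
send_rows(dr=[[0,0,0],[0,0,0],[0,0,0],[0,0,0]], linear=[[0,0,0.0004],[0,0,0.0003],[0,0,0],[0,0,0]], fingers=[1,1,1,1])

```text
t: 9.8
tool_pos: [0.5794, 0.0827, 0.1923]
tool_rot: [1.748, 2.61, 0.001]
force: [-2.0, -1.1, 2.0]
gripper_width: 0.198
gripper_force: 49.9
```

Weight is taken at z 0.1923, where home was expected, so the door is seated. I release partly and check the image.

Call:
send_rows(dr=[[0,0,0],[0,0,0],[0,0,0],[0,0,0],[0,0,0]], linear=[[0,0,0],[0,0,0],[0,0,0],[0,0,0],[0,0,0]], fingers=[0.79,0.76,0.72,0.68,0.65], newtons=20)

```text
t: 10.22
tool_pos: [0.5792, 0.083, 0.1916]
tool_rot: [1.748, 2.61, 0.0]
force: [-0.4, 0.2, -0.2]
gripper_width: 0.347
gripper_force: 0.0
```

Call:
send_rows(dr=[[0,0,0],[0,0,0],[0,0,0],[0,0,0],[0,0,0]], linear=[[0,0,-0.003],[0,0,-0.005],[0,0,-0.004],[0,0,0],[0,0,0]], fingers=[0.65,0.65,0.65,0.65,0.65])

```text
t: 10.63
tool_pos: [0.5796, 0.0829, 0.2044]
tool_rot: [1.748, 2.609, 0.001]
force: [-0.3, -0.0, -0.4]
gripper_width: 0.348
gripper_force: 0.0
```

```bash
python3 - <<'E'
from h import *
o=ctrl.get_obs();print(o["tool_pos"],o["force"],o["gripper_width"],o["qpos"].round(2))
i=optics.get_image("wrist")[:,:,::-1].copy();cv2.imwrite("pics/w8.png",i)
s=optics.get_image("side")[:,:,::-1].copy();cv2.imwrite("pics/s8.png",s)
a=cv2.resize(i[40:384,60:440],(400,362));b=cv2.resize(s[200:384,160:400],(400,307))
q=np.zeros((362,800,3),np.uint8);q[:,:400]=a;q[:307,400:]=b;cv2.imwrite("pics/v8.png",cv2.convertScaleAbs(q,alpha=1.4))
E
```

```text
[0.57960672 0.0828856  0.20442283] [-0.26139183 -0.02982866 -0.44037181] 0.347744461434935 [ 0.1   0.12  1.84 -0.    1.17 -0.29]
```

View pics/v8.png

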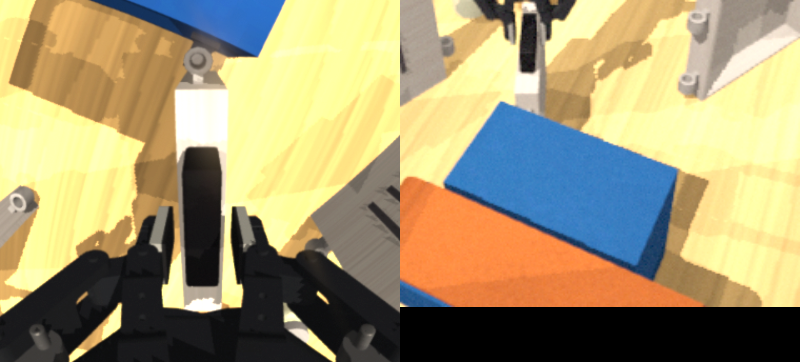

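The door hangs with the pin showing in the upper ring at about (198,60) px, and the jaws are loose around the grip. I'll start the swing slowly.

Call:
send_rows(dr=[[0,0,1],[0,0,1],[0,0,2],[0,0,2],[0,0,2]], linear=[[0,-0.0014,0],[0,-0.0014,0],[0,-0.0028,0],[0,-0.0028,0],[0,-0.0028,0]], fingers=[0.65,0.65,0.65,0.65,0.65])

```text
t: 11.15
tool_pos: [0.5683, 0.079, 0.2033]
tool_rot: [-1.929, -2.479, 0.0]
force: [0.5, -0.4, -1.2]
gripper_width: 0.353
gripper_force: 0.2
```

Call:
send_rows(dr=[[0,0,2],[0,0,2],[0,0,3],[0,0,3],[0,0,3]], linear=[[0,-0.0028,0],[0,-0.0028,0],[0,-0.0043,0],[0,-0.0043,0],[0,-0.0043,0]], fingers=[0.65,0.65,0.65,0.65,0.65])

```text
t: 11.57
tool_pos: [0.55, 0.0761, 0.2034]
tool_rot: [-2.199, -2.244, 0.0]
force: [0.4, -0.1, 0.6]
gripper_width: 0.352
gripper_force: 0.2
```

Call:
send_rows(dr=[[0,0,3],[0,0,3],[0,0,3],[0,0,3],[0,0,3]], linear=[[0,-0.0043,0],[0,-0.0043,0],[0,-0.0043,0],[0,-0.0043,0],[0,-0.0043,0]], fingers=[0.65,0.65,0.65,0.65,0.65])

```text
t: 11.98
tool_pos: [0.5286, 0.0778, 0.2035]
tool_rot: [2.473, 1.938, 0.0]
force: [-0.1, 0.2, 0.2]
gripper_width: 0.35
gripper_force: 0.2
```

```bash
cat > st.py <<'E'
from h import *
o=ctrl.get_obs();R=Ro.from_rotvec(o["tool_rot"]).as_matrix();P=np.array([.5466,.1573,o["tool_pos"][2]])
print("pivot in tool",(R.T@(P-o["tool_pos"])).round(4),"toolx deg",np.degrees(np.arctan2(R[1,0],R[0,0])),o["force"].round(1),o["qpos"].round(2))
E
python3 st.py
```

```text
pivot in tool [ 0.0815 -0.0016 -0.    ] toolx deg 76.16522741464301 [-0.1  0.2  0.2] [ 0.1   0.03  1.95 -0.    1.17  0.34]
```

Call:
send_rows(dr=[[0,0,3],[0,0,3],[0,0,3],[0,0,3],[0,0,3]], linear=[[0,-0.0043,0],[0,-0.0043,0],[0,-0.0043,0],[0,-0.0043,0],[0,-0.0043,0]], fingers=[0.65,0.65,0.65,0.65,0.65])

```text
t: 12.4
tool_pos: [0.5084, 0.0851, 0.2035]
tool_rot: [2.704, 1.598, 0.0]
force: [0.4, -0.4, 0.5]
gripper_width: 0.345
gripper_force: 0.2
```

Call:
send_rows(dr=[[0,0,3],[0,0,3],[0,0,3],[0,0,3],[0,0,3]], linear=[[0,-0.0043,0],[0,-0.0043,0],[0,-0.0043,0],[0,-0.0043,0],[0,-0.0043,0]], fingers=[0.65,0.65,0.65,0.65,0.65])

```text
t: 12.82
tool_pos: [0.4908, 0.0973, 0.2035]
tool_rot: [2.89, 1.232, 0.0]
force: [0.2, -0.1, -0.9]
gripper_width: 0.35
gripper_force: 0.1
```

Call:
send_rows(dr=[[0,0,3],[0,0,3],[0,0,3],[0,0,3],[0,0,3]], linear=[[0,-0.0043,0],[0,-0.0043,0],[0,-0.0043,0],[0,-0.0043,0],[0,-0.0043,0]], fingers=[0.65,0.65,0.65,0.65,0.65])

```text
t: 13.23
tool_pos: [0.4769, 0.1136, 0.2035]
tool_rot: [3.026, 0.844, -0.0]
force: [0.6, -1.0, 0.7]
gripper_width: 0.353
gripper_force: 0.1
```

Call:
send_rows(dr=[[0,0,2],[0,0,2],[0,0,2],[0,0,1],[0,0,1]], linear=[[0,-0.0028,0],[0,-0.0028,0],[0,-0.0028,0],[0,-0.0014,0],[0,-0.0014,0]], fingers=[0.65,0.65,0.65,0.65,0.65])

```text
t: 13.65
tool_pos: [0.4717, 0.1235, 0.2035]
tool_rot: [3.077, 0.635, -0.0]
force: [0.4, 0.4, 0.3]
gripper_width: 0.347
gripper_force: 0.1
```

```bash
python3 st.py; python3 - <<'E'
from h import *
i=optics.get_image("wrist")[:,:,::-1].copy();cv2.imwrite("pics/w9.png",i)
t=optics.get_image("top")[:,:,::-1].copy();cv2.imwrite("pics/t9.png",t)
a=cv2.resize(i,(480,360));b=cv2.resize(t[180:310,90:205],(318,360))
q=np.zeros((360,800,3),np.uint8);q[:,:480]=a;q[:,480:798]=b;cv2.imwrite("pics/v9.png",cv2.convertScaleAbs(q,alpha=1.3))
E
```

```text
pivot in tool [ 0.0822 -0.0014 -0.    ] toolx deg 23.30643603818844 [0.4 0.4 0.3] [ 0.21 -0.07  2.04 -0.    1.17  1.37]
```

View pics/v9.png

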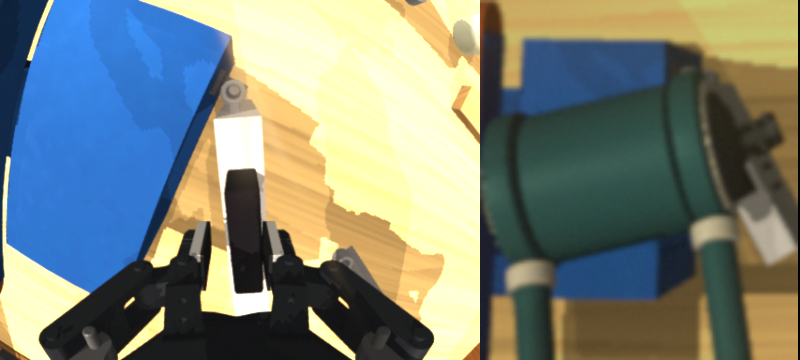

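The door follows against the trailing pad and is about 28° short of shut; the fingers clear the housing top. Continuing slowly.

Call:
send_rows(dr=[[0,0,2],[0,0,2],[0,0,2],[0,0,2],[0,0,2]], linear=[[0,-0.0028,0],[0,-0.0028,0],[0,-0.0028,0],[0,-0.0028,0],[0,-0.0028,0]], fingers=[0.65,0.65,0.65,0.65,0.65])

```text
t: 14.17
tool_pos: [0.4672, 0.1366, 0.2035]
tool_rot: [3.12, 0.363, -0.0]
force: [-0.6, -0.4, -0.7]
gripper_width: 0.353
gripper_force: 0.1
```

Call:
send_rows(dr=[[0,0,2],[0,0,2],[0,0,1.5],[0,0,1],[0,0,1]], linear=[[0,-0.0028,0],[0,-0.0028,0],[0,-0.0021,0],[0,-0.0014,0],[0,-0.0014,0]], fingers=[0.65,0.65,0.65,0.65,0.65])

```text
t: 14.58
tool_pos: [0.4653, 0.147, 0.2035]
tool_rot: [3.137, 0.16, -0.0]
force: [0.1, 0.8, -0.3]
gripper_width: 0.354
gripper_force: 0.2
```

```bash
cat > ang.py <<'E'
from h import *
import sys
o=ctrl.get_obs();R=Ro.from_rotvec(o["tool_rot"]).as_matrix();P=np.array([.5466,.1573,o["tool_pos"][2]])
c=wcal();i=optics.get_image("wrist")[:,:,::-1].copy();cv2.imwrite("pics/%s.png"%sys.argv[1],i)
tx=np.degrees(np.arctan2(R[1,0],R[0,0]));print("pivot",(R.T@(P-o["tool_pos"])).round(4),"toolx",tx.round(2),o["force"].round(1))
hsv=cv2.cvtColor(i,cv2.COLOR_BGR2HSV)
# pan top face: pale, between knuckle and grip; its left/right edges by row
pale=cv2.inRange(hsv,(0,0,120),(180,70,255));L=[];Rr=[]
for v in range(130,176,3):
    row=pale[v,215:290];n=np.flatnonzero(row)
    if len(n)>15:L.append(onz(c,215+n[0]-.5,v,.172)[:2]);Rr.append(onz(c,215+n[-1]+.5,v,.172)[:2])
for nm,Q in(("L",L),("R",Rr)):
    Q=np.array(Q);m=np.median(Q,0);vx,vy,x0,y0=cv2.fitLine(Q.astype(np.float32),cv2.DIST_HUBER,0,1e-5,1e-5).ravel()
    if vx>0:vx,vy=-vx,-vy
    n=np.array([-vy,vx]);print(nm,len(Q),"door y dir",np.degrees(np.arctan2(vy,vx)).round(2)%360,"dist from pivot mm",(1e3*n@(np.array([x0,y0])-P[:2])).round(1))
# housing front top edge (blue | dark), z .18
b=cv2.inRange(hsv,(95,100,60),(130,255,255));E=[]
for v in range(60,150,5):
    n=np.flatnonzero(b[v,:240])
    if len(n)>10:E.append(onz(c,n[-1]+.5,v,.18)[:2])
E=np.array(E)
if len(E)>4:
    vx,vy,x0,y0=cv2.fitLine(E.astype(np.float32),cv2.DIST_HUBER,0,1e-5,1e-5).ravel();s=-1 if vx>0 else 1
    print("front edge dir",np.degrees(np.arctan2(s*vy,s*vx))%360,"y at pivot x",y0+(P[0]-x0)*vy/vx)
E
python3 ang.py w10
```

```text
pivot [ 0.0819 -0.002  -0.    ] toolx 5.83 [ 0.1  0.8 -0.3]
L 16 door y dir 189.85 dist from pivot mm -13.0
R 16 door y dir 190.13 dist from pivot mm 14.9
front edge dir 188.12239 y at pivot x 0.16960608361135823
```

Call:
send_rows(dr=[[0,0,1],[0,0,1],[0,0,1],[0,0,1],[0,0,1]], linear=[[0,-0.0014,0],[0,-0.0014,0],[0,-0.0014,0],[0,-0.0014,0],[0,-0.0014,0]], fingers=[0.65,0.65,0.65,0.65,0.65])

```text
t: 15.05
tool_pos: [0.4649, 0.1541, 0.2036]
tool_rot: [3.141, 0.021, -0.0]
force: [-0.0, -1.1, -0.5]
gripper_width: 0.351
gripper_force: 0.1
```

```bash
python3 ang.py w11; python3 - <<'E'
from h import *
T=optics.get_calibration("top");g=cv2.imread("pics/top0.png")[:,:,0].astype(float)
def fit(E):
    vx,vy,x0,y0=cv2.fitLine(np.float32(E),cv2.DIST_HUBER,0,1e-5,1e-5).ravel();s=-1 if vx>0 else 1
    return np.degrees(np.arctan2(s*vy,s*vx))%360,y0+(.5466-x0)*vy/vx
def edge(line,lo,hi,sgn):
    d=np.clip(sgn*np.diff(line[lo:hi]),0,None);k=d.argmax();w=d[max(0,k-2):k+3];return lo+.5+max(0,k-2)+(w*np.arange(len(w))).sum()/w.sum()
print("front top cam",fit([onz(T,edge(g[v],148,162,-1),v,.18)[:2] for v in range(200,285,3)]))
w=cv2.imread("pics/w11.png");print([[tuple(int(x) for x in w[v,u]) for u in range(215,245,3)] for v in(90,)])
E
```

```text
pivot [ 0.0818 -0.0021 -0.    ] toolx 0.78 [-0.  -1.1 -0.5]
L 16 door y dir 183.28 dist from pivot mm -11.9
R 16 door y dir 185.11 dist from pivot mm 14.9
front edge dir 180.46542 y at pivot x 0.17074032818091445
front top cam (np.float32(177.67912), np.float32(0.17106046))
[[(157, 89, 38), (171, 99, 43), (141, 82, 37), (47, 31, 20), (43, 42, 43), (49, 52, 56), (39, 43, 48), (51, 55, 61), (103, 112, 121), (104, 115, 125)]]
```

Call:
send_rows(dr=[[0,0,1],[0,0,1],[0,0,0.7],[0,0,0.5],[0,0,0]], linear=[[0,-0.0014,0],[0,-0.0014,0],[0,-0.001,0],[0,-0.0007,0],[0,0,0]], fingers=[0.65,0.65,0.65,0.65,0.65])

```text
t: 15.52
tool_pos: [0.4649, 0.1587, 0.2036]
tool_rot: [-3.141, 0.064, 0.0]
force: [0.2, 0.3, -0.3]
gripper_width: 0.352
gripper_force: 0.1
```

```bash
python3 ang.py w12; python3 - <<'E'
from h import *
c=wcal();w=cv2.imread("pics/w12.png");hsv=cv2.cvtColor(w,cv2.COLOR_BGR2HSV)
for v in range(60,180,10):
    b=np.flatnonzero(cv2.inRange(hsv,(95,100,90),(130,255,255))[v,:260]);u=b[-1]+.5 if len(b) else 0
    p=np.flatnonzero(cv2.inRange(hsv,(0,0,120),(180,70,255))[v,215:290])
    print(v,u,onz(c,u,v,.18)[:2].round(4),(215+p[0]) if len(p) else None,onz(c,214.5+p[0],v,.172)[:2].round(4) if len(p) else None)
E
```

```text
pivot [ 0.0817 -0.002  -0.    ] toolx -2.35 [ 0.2  0.3 -0.3]
L 16 door y dir 181.98 dist from pivot mm -12.7
R 16 door y dir 181.71 dist from pivot mm 14.9
front edge dir 178.07907 y at pivot x 0.1711974672038027
60 221.5 [0.5667 0.1704] None None
70 221.5 [0.5614 0.1707] None None
80 221.5 [0.5561 0.1709] None None
90 221.5 [0.5509 0.1712] 240 [0.5505 0.1622]
100 221.5 [0.5456 0.1715] 247 [0.5448 0.1587]
110 221.5 [0.5404 0.1717] 245 [0.5394 0.16  ]
120 221.5 [0.5351 0.172 ] 246 [0.5338 0.1597]
130 221.5 [0.5298 0.1723] 229 [0.5287 0.1693]
140 222.5 [0.5245 0.1721] 230 [0.5231 0.1691]
150 222.5 [0.5191 0.1725] 231 [0.5174 0.1689]
160 222.5 [0.5136 0.1728] 232 [0.5116 0.1686]
170 222.5 [0.5081 0.1732] 233 [0.5058 0.1684]
```

Call:
send_rows(dr=[[0,0,0.7],[0,0,0.6],[0,0,0.5],[0,0,0.5],[0,0,0.4]], linear=[[0,-0.001,0],[0,-0.0008,0],[0,-0.0007,0],[0,-0.0007,0],[0,-0.0006,0]], fingers=[0.65,0.65,0.65,0.65,0.65])

```text
t: 15.98
tool_pos: [0.4651, 0.1624, 0.2036]
tool_rot: [3.139, -0.139, -0.0]
force: [0.0, -0.1, -0.4]
gripper_width: 0.351
gripper_force: 0.2
```

Call:
send_rows(dr=[[0,0,0.3],[0,0,0]], linear=[[0,-0.0004,0],[0,0,0]], fingers=[0.65,0.65])

```text
t: 16.15
tool_pos: [0.4652, 0.1628, 0.2036]
tool_rot: [-3.138, 0.146, 0.0]
force: [-0.2, -0.0, 0.8]
gripper_width: 0.349
gripper_force: 0.1
```

```bash
python3 ang.py w13
```

```text
pivot [ 0.0816 -0.0021 -0.    ] toolx -5.34 [-0.2 -0.   0.8]
L 16 door y dir 179.22 dist from pivot mm -12.7
R 16 door y dir 178.99 dist from pivot mm 14.8
front edge dir 177.79765 y at pivot x 0.17110289414307853
```

Call:
send_rows(dr=[[0,0,0.3],[0,0,0.3],[0,0,0.3],[0,0,0],[0,0,0]], linear=[[0,-0.0004,0],[0,-0.0004,0],[0,-0.0004,0],[0,0,0],[0,0,0]], fingers=[0.65,0.65,0.65,0.65,0.65])

```text
t: 16.62
tool_pos: [0.4653, 0.1639, 0.2036]
tool_rot: [-3.137, 0.171, -0.0]
force: [-0.5, -1.4, -0.6]
gripper_width: 0.35
gripper_force: 0.1
```

```bash
python3 ang.py w14
```

```text
pivot [ 0.0815 -0.0023  0.    ] toolx -6.23 [-0.5 -1.4 -0.6]
L 16 door y dir 178.34 dist from pivot mm -12.7
R 16 door y dir 178.06 dist from pivot mm 14.9
front edge dir 177.73883 y at pivot x 0.17117730262440833
```

Call:
send_rows(dr=[[0,0,0.2],[0,0,0.2],[0,0,0],[0,0,0]], linear=[[0,-0.0003,0],[0,-0.0003,0],[0,0,0],[0,0,0]], fingers=[0.65,0.65,0.65,0.65])

```text
t: 17.0
tool_pos: [0.4653, 0.1645, 0.2036]
tool_rot: [-3.136, 0.181, 0.0]
force: [-0.3, -0.6, 0.5]
gripper_width: 0.343
gripper_force: 0.1
```

```bash
python3 ang.py w15
```

```text
pivot [ 0.0815 -0.0022 -0.    ] toolx -6.62 [-0.3 -0.6  0.5]
L 16 door y dir 177.79 dist from pivot mm -12.6
R 16 door y dir 177.68 dist from pivot mm 14.9
front edge dir 178.00249 y at pivot x 0.17108509007683287
```

The door is parallel to the housing front within about 0.2°. I open the jaws clear of the grip and lift straight off.

Call:
send_rows(dr=[[0,0,0],[0,0,0],[0,0,0],[0,0,0],[0,0,0]], linear=[[0,0.001,0],[0,0,0],[0,0,-0.005],[0,0,-0.012],[0,0,-0.02]], fingers=[0.6,0.55,0.5,0.5,0.5])

```text
t: 17.47
tool_pos: [0.4639, 0.1631, 0.2396]
tool_rot: [3.135, -0.181, -0.006]
force: [0.2, 0.2, 0.3]
gripper_width: 0.5
gripper_force: 0.0
```

Call:
send_rows(dr=[[0,0,0],[0,0,0],[0,0,0],[0,0,0],[0,0,0]], linear=[[0,0,-0.03],[0,0,-0.03],[0,0,-0.02],[0,0,0],[0,0,0]], fingers=[0.5,0.5,0.5,0.5,0.5])

```text
t: 17.88
tool_pos: [0.4664, 0.1638, 0.3236]
tool_rot: [-3.135, 0.181, -0.008]
force: [0.4, -0.5, -0.8]
gripper_width: 0.504
gripper_force: 0.0
```

```bash
python3 - <<'E'
from h import *
o=ctrl.get_obs();R=Ro.from_rotvec(o["tool_rot"]).as_matrix();print(o["tool_pos"])
c=wcal();i=optics.get_image("wrist")[:,:,::-1].copy();cv2.imwrite("pics/w16.png",i)
hsv=cv2.cvtColor(i,cv2.COLOR_BGR2HSV);pale=cv2.inRange(hsv,(0,0,110),(180,70,255));bl=cv2.inRange(hsv,(95,100,90),(130,255,255))
def xy(x,z,y):return np.array([x,y,z])
res={"L":[],"R":[],"F":[]}
for x in np.arange(.38,.53,.006):
    u,v=proj(c,[x,.158,.172]);u,v=int(round(u)),int(round(v))
    n=np.flatnonzero(pale[v,u-40:u+40]) if 0<=v<384 else []
    f=np.flatnonzero(bl[v,:u]) if 0<=v<384 else []
    if len(n)>12:res["L"].append(onz(c,u-40+n[0]-.5,v,.172)[:2]);res["R"].append(onz(c,u-40+n[-1]+.5,v,.172)[:2])
    if len(f):res["F"].append(onz(c,f[-1]+.5,v,.18)[:2])
for k,Q in res.items():
    if len(Q)<4:print(k,len(Q));continue
    vx,vy,x0,y0=cv2.fitLine(np.float32(Q),cv2.DIST_HUBER,0,1e-5,1e-5).ravel()
    print(k,len(Q),np.degrees(np.arctan2(vy,vx))%180,"y at pivot",y0+(.5466-x0)*vy/vx)
# bystanders before/after
t=optics.get_image("top")[:,:,::-1];t0=cv2.imread("pics/top0.png")
d=cv2.absdiff(t,t0).max(2)
for n,(u,v) in dict(jar=(272,117),offcut=(304,154),brush=(363,153)).items():print(n,d[v-14:v+14,u-14:u+14].mean().round(1))
E
```

```text
[0.46637763 0.16384859 0.32357066]
L 12 178.9639 y at pivot 0.16944763
R 12 179.12119 y at pivot 0.14247325
F 26 177.77174 y at pivot 0.17163171
jar 6.9
offcut 8.8
brush 6.2
```

```bash
python3 - <<'E'
from h import *
c=wcal();i=cv2.imread("pics/w16.png");hsv=cv2.cvtColor(i,cv2.COLOR_BGR2HSV)
pale=cv2.inRange(hsv,(0,0,110),(180,70,255));bl=cv2.inRange(hsv,(95,100,90),(130,255,255))
for x in np.arange(.36,.56,.01):
    u,v=proj(c,[x,.158,.172]);u,v=int(round(u)),int(round(v))
    n=np.flatnonzero(pale[v,u-40:u+40]);f=np.flatnonzero(bl[v,:u])
    print(round(x,3),u,v,len(n),onz(c,u-40+n[0]-.5,v,.172)[:2].round(4) if len(n) else 0,onz(c,u-40+n[-1]+.5,v,.172)[:2].round(4) if len(n) else 0,onz(c,f[-1]+.5,v,.18)[1].round(4) if len(f) else 0)
E
```

```text
0.36 268 269 0 0 0 0.1779
0.37 267 261 0 0 0 0.1777
0.38 266 254 24 [0.3812 0.1708] [0.378  0.1448] 0.1766
0.39 265 246 25 [0.3913 0.1708] [0.3881 0.144 ] 0.1765
0.4 265 238 25 [0.4012 0.1707] [0.398  0.1443] 0.1764
0.41 264 229 27 [0.412  0.1716] [0.4086 0.1435] 0.1761
0.42 263 221 6 [0.4211 0.1705] [0.418  0.1438] 0.175
0.43 262 212 6 [0.4313 0.1703] [0.4282 0.1439] 0.1748
0.44 261 203 5 [0.4412 0.1702] [0.4381 0.1441] 0.1746
0.45 260 193 5 [0.4519 0.1699] [0.4489 0.1441] 0.1743
0.46 258 184 6 [0.4613 0.1697] [0.4583 0.1432] 0.1741
0.47 257 174 6 [0.4716 0.1695] [0.4686 0.1432] 0.1738
0.48 256 164 5 [0.4817 0.1692] [0.4787 0.1432] 0.1725
0.49 255 154 7 [0.4917 0.1699] [0.4887 0.1432] 0.1723
0.5 254 144 29 [0.5015 0.1697] [0.4984 0.1422] 0.172
0.51 253 134 29 [0.5112 0.1694] [0.5081 0.1422] 0.1717
0.52 251 123 29 [0.5217 0.1691] [0.5186 0.142 ] 0.1714
0.53 250 113 21 [0.5304 0.1614] [0.5282 0.1419] 0.1711
0.54 249 102 7 [0.5411 0.1639] [0.5396 0.151 ] 0.1708
0.55 248 92 10 [0.5503 0.1609] [0.5492 0.1518] 0.1706
0.56 246 81 0 0 0 0.1694
```

Seen from above, the gap to the housing grows from 2.3 to 5.8 mm towards the free edge, so the door is still about 1.3° open. I'll go back down and nudge it.

Call:
send_rows(dr=[[0,0,0],[0,0,0],[0,0,0],[0,0,0],[0,0,0]], linear=[[0,0,0.03],[0,0,0.03],[0,0,0.03],[0,0,0.02],[0,0,0.009]], fingers=[0.5,0.5,0.5,0.5,0.5])

```text
t: 18.4
tool_pos: [0.4616, 0.1624, 0.1961]
tool_rot: [3.133, -0.181, -0.014]
force: [-0.4, 0.7, -0.2]
gripper_width: 0.5
gripper_force: 0.0
```

Call:
send_rows(dr=[[0,0,0],[0,0,0],[0,0,0],[0,0,0],[0,0,0]], linear=[[0,0,0],[0,0,0],[0,0,0],[0,0,0],[0,0,0]], fingers=[0.54,0.57,0.6,0.62,0.65])

```text
t: 18.82
tool_pos: [0.4663, 0.1638, 0.2033]
tool_rot: [-3.135, 0.181, -0.005]
force: [0.1, 0.1, 0.7]
gripper_width: 0.349
gripper_force: 0.0
```

```bash
python3 ang.py w17
```

```text
pivot [ 0.0805 -0.0028  0.0002] toolx -6.62 [0.1 0.1 0.7]
L 16 door y dir 177.63 dist from pivot mm -12.5
R 16 door y dir 177.62 dist from pivot mm 15.0
front edge dir 177.69295 y at pivot x 0.1711363785635386
```

Call:
send_rows(dr=[[0,0,0],[0,0,0.3],[0,0,0.3],[0,0,0.3],[0,0,0]], linear=[[0.001,-0.0006,0],[0,-0.0005,0],[0,-0.0004,0],[0,-0.0004,0],[0,0,0]], fingers=[0.65,0.65,0.65,0.65,0.65])

```text
t: 19.28
tool_pos: [0.4666, 0.1652, 0.2017]
tool_rot: [3.135, -0.206, 0.0]
force: [0.6, -0.2, 0.3]
gripper_width: 0.352
gripper_force: 0.4
```

```bash
cat > gap.py <<'E'
from h import *
import sys
c=wcal()
i=optics.get_image("wrist")[:,:,::-1].copy();cv2.imwrite("pics/%s.png"%sys.argv[1],i)
hsv=cv2.cvtColor(i,cv2.COLOR_BGR2HSV);bl=cv2.inRange(hsv,(95,100,90),(130,255,255));pa=cv2.inRange(hsv,(0,0,110),(180,70,255))
for x in np.arange(.36,.54,.012):
    u,v=proj(c,[x,.16,.172]).round().astype(int)
    if not 0<=v<384 or u<45: continue
    f=np.flatnonzero(bl[v,:u]);n=np.flatnonzero(pa[v,u-40:u+40])
    if len(f) and len(n):
        a=onz(c,f[-1]+.5,v,.18);b=onz(c,u-40.5+n[0],v,.172);print(x.round(3),"gap mm",(1e3*(a-b)[1]).round(1))
E
python3 st.py;python3 gap.py w18
```

```text
pivot in tool [ 0.0804 -0.0027  0.    ] toolx deg -7.536720348394867 [ 0.6 -0.2  0.3] [ 0.29 -0.05  2.03 -0.    1.16  1.99]
0.384 gap mm 0.3
0.396 gap mm 1.0
0.408 gap mm 0.3
0.42 gap mm 0.2
0.432 gap mm 0.9
0.456 gap mm 7.3
0.468 gap mm 5.4
0.48 gap mm 1.3
0.492 gap mm 0.7
0.504 gap mm 0.7
0.516 gap mm 1.3
0.528 gap mm 1.3
0.54 gap mm 10.4
```

Call:
send_rows(dr=[[0,0,0],[0,0,0],[0,0,0],[0,0,0],[0,0,0]], linear=[[0,0.0015,0],[0,0.0015,0],[0,0,-0.005],[0,0,-0.01],[0,0,-0.02]], fingers=[0.65,0.65,0.65,0.65,0.65])

```text
t: 19.75
tool_pos: [0.4645, 0.1618, 0.2352]
tool_rot: [3.133, -0.206, -0.007]
force: [0.4, 0.5, -0.3]
gripper_width: 0.349
gripper_force: 0.0
```

Call:
send_rows(dr=[[0,0,0],[0,0,0],[0,0,0],[0,0,0],[0,0,0]], linear=[[0,0,-0.03],[0,0,-0.03],[0,0,-0.02],[0,0,0],[0,0,0]], fingers=[0.65,0.65,0.65,0.65,0.65])

```text
t: 20.17
tool_pos: [0.4672, 0.1627, 0.3194]
tool_rot: [-3.133, 0.206, -0.007]
force: [-0.0, 0.7, -0.6]
gripper_width: 0.35
gripper_force: 0.0
```

```bash
python3 st.py;python3 gap.py w19
```

```text
pivot in tool [ 0.0795 -0.0051  0.0004] toolx deg -7.524110560215506 [-0.   0.7 -0.6] [ 0.28 -0.13  1.88  0.    1.38  1.99]
0.384 gap mm 4.6
0.396 gap mm 4.5
0.408 gap mm 4.5
0.42 gap mm 3.4
0.432 gap mm 3.3
0.444 gap mm 4.3
0.456 gap mm 4.2
0.468 gap mm 3.2
0.48 gap mm 3.2
0.492 gap mm 2.2
0.504 gap mm 2.2
0.516 gap mm 2.2
0.528 gap mm 2.2
0.54 gap mm 8.6
```

Two wrist heights disagree by about 1°. I'll move the arm clear and check with the top camera.

Call:
send_rows(dr=[[0,0,0],[0,0,0],[0,0,0],[0,0,0],[0,0,0]], linear=[[0,0.03,0],[0,0.04,0],[0,0.04,0],[0,0.04,0],[0,0.04,0]], fingers=[0.65,0.7,0.8,0.9,1])

```text
t: 20.63
tool_pos: [0.4396, -0.0273, 0.3148]
tool_rot: [-3.135, 0.204, 0.005]
force: [1.3, -0.6, -0.8]
gripper_width: -0.002
gripper_force: 0.0
```

```bash
cat > topchk.py <<'E'
from h import *
import sys
T=optics.get_calibration("top");i=optics.get_image("top")[:,:,::-1].copy();cv2.imwrite("pics/%s.png"%sys.argv[1],i)
hsv=cv2.cvtColor(i,cv2.COLOR_BGR2HSV);s=hsv[:,:,1].astype(float);b=i.astype(float)
def fit(E,n):
    E=np.float32(E);vx,vy,x0,y0=cv2.fitLine(E,cv2.DIST_HUBER,0,1e-5,1e-5).ravel();k=-1 if vx>0 else 1
    r=np.abs((E-[x0,y0])@np.array([-vy,vx]))*1e3
    print(n,len(E),"dir",np.degrees(np.arctan2(k*vy,k*vx))%360,"y@pivot",y0+(.5466-x0)*vy/vx,"y@.374",y0+(.374-x0)*vy/vx,"res mm",r.mean().round(2))
def edge(line,lo,hi,sgn):
    d=np.clip(sgn*np.diff(line[lo:hi]),0,None);k=d.argmax();a=max(0,k-1);w=d[a:k+2];return lo+.5+a+(w*np.arange(len(w))).sum()/w.sum()
rows=[v for v in range(218,283,2)]
bo=b[:,:,2]-b[:,:,0]  # R-B : negative on blue, ~0 on pan, positive on wood
fr=[];ou=[]
for v in rows:
    u=edge(bo[v],145,166,1);fr.append(onz(T,u,v,.18)[:2])
    u2=edge(bo[v],int(u)+4,int(u)+28,1);ou.append(onz(T,u2,v,.172)[:2])
fit(fr,"front/pan inner");fit(ou,"outer")
for v in(225,250,275):print(v,*bo[v,148:185].astype(int))
E
python3 topchk.py t20; python3 st.py
```

```text
front/pan inner 33 dir 177.84615 y@pivot 0.17038456 y@.374 0.17687595 res mm 0.43
outer 33 dir 178.94896 y@pivot 0.11743882 y@.374 0.12060538 res mm 4.14
225 -66 -66 -66 -64 -60 -61 -57 -46 -20 4 12 17 20 21 22 21 22 22 23 23 23 19 12 11 12 12 11 11 12 10 13 23 38 50 53 57 58
250 -71 -70 -72 -71 -69 -68 -55 -31 -7 0 1 2 2 1 1 0 -1 1 6 11 13 11 8 8 9 6 7 8 9 8 11 25 40 47 52 55 48
275 -68 -68 -68 -70 -66 -59 -40 -17 -3 10 19 23 23 23 23 24 24 24 23 22 20 15 11 9 8 9 9 9 11 17 27 39 44 45 36 18 7
pivot in tool [ 0.081  -0.2044 -0.0016] toolx deg -7.769427360294466 [-0.1 -5.4 -0.7] [-0.13 -0.23  1.97 -0.01  1.4   1.58]
```

```bash
python3 - <<'E'
from h import *
T=optics.get_calibration("top");i=cv2.imread("pics/t20.png");b=i.astype(float);g=b.mean(2);bo=b[:,:,2]-b[:,:,0]
P=[];F=[]
for x in np.arange(.378,.53,.004):
    if .425<x<.505: continue
    u0,v0=proj(T,[x,.1435,.172]);v=int(round(v0));lo=int(u0)-6
    d=np.clip(-np.diff(g[v,lo:lo+14]),0,None);k=d.argmax();a=max(0,k-1);w=d[a:k+2];u=lo+.5+a+(w*np.arange(len(w))).sum()/w.sum()
    P.append(onz(T,u,v,.172)[:2]);print(v,round(u,1),P[-1].round(4),d.max().round(0))
    
P=np.float32(P);vx,vy,x0,y0=cv2.fitLine(P,cv2.DIST_HUBER,0,1e-5,1e-5).ravel();print(np.degrees(np.arctan2(vy,vx))%180,y0+(.5466-x0)*vy/vx,y0+(.374-x0)*vy/vx)
E
```

```text
279 168.6 [0.3789 0.1449] 34.0
278 168.6 [0.3812 0.1449] 34.0
276 168.6 [0.3857 0.1449] 34.0
274 169.2 [0.3902 0.1433] 33.0
272 169.2 [0.3948 0.1433] 35.0
271 169.2 [0.3971 0.1433] 34.0
269 169.2 [0.4016 0.1433] 35.0
267 169.2 [0.4062 0.1432] 33.0
265 169.3 [0.4107 0.1431] 33.0
264 169.2 [0.413  0.1432] 34.0
262 169.3 [0.4176 0.1431] 35.0
260 169.2 [0.4222 0.143 ] 35.0
224 169.4 [0.5052 0.1419] 45.0
222 169.4 [0.5099 0.1418] 45.0
220 169.4 [0.5146 0.1418] 45.0
219 169.4 [0.5169 0.1418] 46.0
217 169.4 [0.5215 0.1418] 45.0
215 169.4 [0.5262 0.1417] 45.0
213 169.3 [0.5309 0.1419] 17.0
179.27887 0.14143421 0.1436067
```

Call:
send_rows(dr=[[0,0,0],[0,0,0],[0,0,0],[0,0,0],[0,0,0]], linear=[[0,0,0],[0,0,0],[0,0,0],[0,0,0],[0,0,0]], fingers=[1,1,1,1,1])

```text
t: 21.1
tool_pos: [0.4412, -0.0247, 0.3162]
tool_rot: [-3.135, 0.202, 0.001]
force: [-0.8, -0.2, -0.1]
gripper_width: 0.002
gripper_force: 0.0
```

```bash
cat > td.py <<'E'
from h import *
import sys
T=optics.get_calibration("top");i=optics.get_image("top")[:,:,::-1].copy();cv2.imwrite("pics/%s.png"%sys.argv[1],i)
b=i.astype(float);g=b.mean(2);bo=b[:,:,2]-b[:,:,0]
def sub(d,lo):
    d=np.clip(d,0,None);k=d.argmax();a=max(0,k-2);w=d[a:k+3];return lo+.5+a+(w*np.arange(len(w))).sum()/w.sum()
P=[];F=[]
for x in np.arange(.378,.53,.003):
    v=int(round(proj(T,[x,.15,.172])[1]))
    u0=int(proj(T,[x,.1435,.172])[0])
    if not .425<x<.505:P.append(onz(T,sub(-np.diff(g[v,u0-6:u0+8]),u0-6),v,.172)[:2])
    F.append(onz(T,sub(np.diff(bo[v,147:162]),147),v,.18)[:2])
for n,Q in(("outer",P),("front",F)):
    Q=np.float32(Q);vx,vy,x0,y0=cv2.fitLine(Q,cv2.DIST_L2,0,1e-5,1e-5).ravel();print(n,np.degrees(np.arctan2(vy,vx))%180,"y@.53",y0+(.53-x0)*vy/vx,"y@.374",y0+(.374-x0)*vy/vx)
E
python3 td.py t21; python3 - <<'E'
import cv2,numpy as np
a=cv2.imread("pics/t20.png",0);b=cv2.imread("pics/t21.png",0);d=cv2.absdiff(a,b)[205:290,150:185];print(d.mean(),d.max())
g=b
for v in(279,268,220):print(v,*g[v,148:185])
E
```

```text
outer 178.9505 y@.53 0.14165871 y@.374 0.1445165
front 177.92091 y@.53 0.17080253 y@.374 0.17646578
2.302857142857143 72
279 57 55 54 55 55 47 36 31 47 83 121 146 148 146 147 146 148 148 147 142 124 89 62 55 57 60 63 64 64 64 64 65 61 48 43 64 87
268 57 57 56 56 55 53 40 33 46 73 95 122 146 151 149 147 148 149 148 145 133 101 67 55 56 56 56 56 57 56 56 56 51 36 32 50 87
220 59 60 59 58 56 55 55 50 44 59 82 110 133 137 142 146 148 147 148 151 148 122 76 57 58 58 58 58 58 57 60 64 72 81 85 87 86
```

The door is steady but still about 1° (2–3 mm at the free edge) proud. I'll give it one more gentle nudge at the grip.

Call:
send_rows(dr=[[0,0,0],[0,0,0],[0,0,0],[0,0,0],[0,0,0]], linear=[[0,-0.04,0],[0,-0.04,0],[0,-0.04,0],[0,-0.04,0],[0,-0.03,0]], fingers=[0.6,0.5,0.5,0.5,0.5])

```text
t: 21.57
tool_pos: [0.4658, 0.166, 0.3167]
tool_rot: [-3.134, 0.202, -0.0]
force: [0.8, 0.3, -0.1]
gripper_width: 0.498
gripper_force: 0.0
```

Call:
send_rows(dr=[[0,0,0],[0,0,0],[0,0,0],[0,0,0],[0,0,0]], linear=[[0,0,0],[0,0,0.02],[0,0,0.03],[0,0,0.03],[0,0,0.02]], fingers=[0.5,0.5,0.5,0.5,0.5])

```text
t: 21.98
tool_pos: [0.4646, 0.1625, 0.2139]
tool_rot: [3.134, -0.203, -0.004]
force: [-0.2, -0.6, -0.6]
gripper_width: 0.5
gripper_force: 0.0
```

Call:
send_rows(dr=[[0,0,0],[0,0,0],[0,0,0],[0,0,0],[0,0,0]], linear=[[0,0,0.012],[0,0,0.003],[0,0,0],[0,0,0],[0,0,0]], fingers=[0.5,0.5,0.55,0.6,0.65])

```text
t: 22.4
tool_pos: [0.4674, 0.1627, 0.2036]
tool_rot: [-3.134, 0.206, -0.005]
force: [-0.3, -0.5, 0.0]
gripper_width: 0.349
gripper_force: 0.0
```

```bash
python3 st.py; python3 gap.py w22
```

```text
pivot in tool [ 0.0792 -0.0051  0.0003] toolx deg -7.5220129159832325 [-0.3 -0.5  0. ] [ 0.28 -0.05  2.03 -0.    1.17  1.99]
0.384 gap mm 4.7
0.396 gap mm 4.5
0.408 gap mm 26.9
0.42 gap mm 26.8
0.456 gap mm 27.5
0.468 gap mm 26.3
0.48 gap mm 2.5
0.492 gap mm 2.4
0.504 gap mm 1.8
0.516 gap mm 2.3
0.528 gap mm 1.7
0.54 gap mm 10.4
```

With nothing touching, the door shows 1.2° open. While pushed at the top it looked closed, so a push at the grip only tilts it within the hinge play. I'll push lower on the outer face with closed, tilted fingertips.

Call:
send_rows(dr=[[0,0,0],[0,0,0],[0,0,0],[0,0,0],[0,0,0]], linear=[[0,0,-0.01],[0,0,-0.025],[0,0,-0.03],[0,0,-0.03],[0,0,-0.015]], fingers=[0.6,0.5,0.5,0.5,0.5])

```text
t: 22.87
tool_pos: [0.4679, 0.1627, 0.3177]
tool_rot: [-3.132, 0.206, -0.011]
force: [0.2, 0.1, 0.7]
gripper_width: 0.5
gripper_force: 0.0
```

Call:
send_rows(dr=[[0,0,0],[0,0,0],[0,0,0],[0,0,0],[0,0,0]], linear=[[0,0.02,0],[-0.01,0.035,0],[-0.01,0.035,0],[-0.01,0.035,0],[0,0.02,0]], fingers=[0.6,0.7,0.8,0.9,1])

```text
t: 23.28
tool_pos: [0.4157, 0.0203, 0.3135]
tool_rot: [3.134, -0.207, 0.003]
force: [0.2, 0.2, 0.8]
gripper_width: 0.001
gripper_force: 0.0
```

Call:
send_rows(dr=[[6,0,0],[7,0,0],[7,0,0],[7,0,0],[7,0,0]], linear=[[0,0,0],[0,0,0],[0,0,0],[0,0,0],[0,0,0]], fingers=[1,1,1,1,1])

```text
t: 23.7
tool_pos: [0.4184, 0.0217, 0.3149]
tool_rot: [-2.54, 0.165, -0.061]
force: [-0.2, 0.3, -1.6]
gripper_width: -0.001
gripper_force: 0.0
```

Call:
send_rows(dr=[[6,0,0],[0,0,0],[0,0,0]], linear=[[0,0,0],[0,0,0],[0,0,0]], fingers=[1,1,1])

```text
t: 23.95
tool_pos: [0.4174, 0.0211, 0.3116]
tool_rot: [-2.441, 0.165, -0.058]
force: [-0.5, 0.1, 0.2]
gripper_width: -0.001
gripper_force: 0.0
```

```bash
cat > tgt.py <<'E'
from h import *
import sys
o=ctrl.get_obs();R=Ro.from_rotvec(o["tool_rot"]).as_matrix();print(R.round(3),o["tool_pos"].round(4),o["qpos"].round(2),o["force"].round(1))
print("tip",(o["tool_pos"]+.011*R[:,2]).round(4))
if len(sys.argv)>3:print("d tool to target",(R.T@(np.array(list(map(float,sys.argv[1:4])))-o["tool_pos"])).round(4))
E
python3 tgt.py .42 .09 .11
```

```text
[[ 0.991 -0.103  0.085]
 [-0.134 -0.76   0.636]
 [-0.001 -0.641 -0.767]] [0.4174 0.0211 0.3116] [-0.52 -0.2   2.1   0.64  1.55  1.07] [-0.5  0.1  0.2]
tip [0.4183 0.0281 0.3032]
d tool to target [-0.0064  0.0767  0.1987]
```

Call:
send_rows(dr=[[0,0,0],[0,0,0],[0,0,0],[0,0,0],[0,0,0]], linear=[[-0.001,0.009,0.023],[-0.001,0.0127,0.033],[-0.001,0.0127,0.033],[-0.001,0.0127,0.033],[-0.001,0.0127,0.033]], fingers=[1,1,1,1,1])

```text
t: 24.37
tool_pos: [0.4207, 0.0773, 0.1549]
tool_rot: [-2.443, 0.155, -0.063]
force: [0.7, 0.0, -0.3]
gripper_width: 0.002
gripper_force: 0.0
```

Call:
send_rows(dr=[[0,0,0],[0,0,0],[0,0,0],[0,0,0]], linear=[[-0.001,0.0102,0.025],[0,0.0067,0.0187],[0,0,0],[0,0,0]], fingers=[1,1,1,1])

```text
t: 24.7
tool_pos: [0.4205, 0.0927, 0.1108]
tool_rot: [-2.44, 0.156, -0.057]
force: [-0.2, -1.3, 1.0]
gripper_width: 0.003
gripper_force: 0.0
```

```bash
python3 tgt.py .42 .122 .105; python3 gap.py w23
```

```text
[[ 0.992 -0.098  0.082]
 [-0.128 -0.76   0.637]
 [ 0.    -0.642 -0.767]] [0.4205 0.0927 0.1108] [-0.36  0.01  2.33  0.76  1.13  0.88] [-0.2 -1.3  1. ]
tip [0.4214 0.0997 0.1024]
d tool to target [-0.0043 -0.0185  0.0231]
0.396 gap mm 22.0
0.408 gap mm 18.2
0.42 gap mm 17.5
0.456 gap mm 3064.1
0.468 gap mm 3009.7
0.504 gap mm 7.6
0.516 gap mm 7.5
0.528 gap mm 4.8
```

Call:
send_rows(dr=[[0,0,0],[0,0,0],[0,0,0],[0,0,0],[0,0,0]], linear=[[-0.001,-0.0061,0.0051],[-0.001,-0.0061,0.0051],[-0.0005,-0.0038,0.0032],[-0.0005,-0.003,0.0026],[0,0,0]], fingers=[1,1,1,1,1])

```text
t: 25.17
tool_pos: [0.4207, 0.1173, 0.1105]
tool_rot: [-2.439, 0.159, -0.059]
force: [-0.3, 0.4, -0.8]
gripper_width: 0.0
gripper_force: 0.0
```

```bash
python3 tgt.py; python3 td.py t24; python3 - <<'E'
import cv2
g=cv2.imread("pics/t24.png",0)
for v in range(212,286,8):print(v,*g[v,148:190])
E
```

```text
[[ 0.992 -0.099  0.084]
 [-0.13  -0.76   0.637]
 [ 0.001 -0.643 -0.766]] [0.4207 0.1173 0.1105] [-0.3  -0.    2.34  0.79  1.1   0.91] [-0.3  0.4 -0.8]
tip [0.4216 0.1243 0.1021]
outer 178.81311 y@.53 0.1416911 y@.374 0.14492314
front 177.91873 y@.53 0.1708612 y@.374 0.17653039
212 61 60 61 61 60 61 61 56 45 37 36 45 52 52 54 63 74 76 69 58 51 49 56 66 61 56 58 62 68 72 75 78 80 80 79 80 80 80 79 79 80 80
220 59 59 57 56 56 56 54 48 43 58 81 109 130 136 140 144 146 146 147 150 146 120 75 55 52 50 50 49 49 49 50 58 68 79 84 86 86 86 86 86 87 87
228 58 57 57 56 54 54 54 44 36 37 36 37 38 37 36 34 30 33 57 91 104 85 60 52 49 49 49 49 49 51 52 61 68 73 78 83 85 84 84 84 85 84
236 57 56 56 56 53 54 53 44 34 34 35 35 33 34 35 29 24 23 41 71 84 74 54 46 48 48 49 48 47 48 53 61 70 77 82 86 87 88 87 87 87 87
244 56 56 53 52 52 53 49 38 31 33 34 33 34 31 32 27 23 22 39 63 75 67 52 48 49 48 50 47 47 51 57 65 73 76 81 85 88 87 86 86 87 87
252 55 56 56 56 56 54 49 38 32 33 33 32 32 32 31 27 23 23 41 68 81 71 59 55 56 55 55 55 55 56 57 61 68 71 76 81 81 80 80 81 82 84
260 56 56 56 55 57 55 45 34 42 69 92 116 133 138 136 136 136 137 136 138 130 101 66 54 55 55 57 55 56 56 55 64 79 80 65 64 70 72 70 69 67 65
268 56 55 56 56 56 51 41 33 49 73 93 121 144 148 147 146 146 147 146 143 123 89 61 55 55 56 55 57 57 56 59 66 76 80 87 93 94 94 95 95 93 86
276 55 56 55 54 54 49 37 30 47 80 120 143 147 146 144 145 147 146 146 141 123 88 60 55 55 56 56 58 60 62 64 66 66 68 72 77 77 78 78 73 69 67
284 56 55 55 55 54 48 34 30 27 31 40 51 57 61 65 66 65 68 67 67 65 65 63 63 63 63 65 64 64 63 65 64 64 65 70 75 77 76 76 76 77 76
```

The top camera sees the door top unobstructed. The outer edge reads 178.8° against 177.9° for the housing. Advancing in small steps.

Call:
send_rows(dr=[[0,0,0],[0,0,0],[0,0,0],[0,0,0],[0,0,0]], linear=[[-0.0002,-0.0015,0.0013],[-0.0002,-0.0015,0.0013],[-0.0002,-0.0012,0.001],[-0.0002,-0.0012,0.001],[0,0,0]], fingers=[1,1,1,1,1])

```text
t: 25.63
tool_pos: [0.4207, 0.1239, 0.1099]
tool_rot: [-2.439, 0.161, -0.058]
force: [-0.4, 0.2, -0.2]
gripper_width: -0.0
gripper_force: 0.0
```

```bash
python3 td.py t25
```

```text
outer 178.80344 y@.53 0.14168617 y@.374 0.14494456
front 177.94287 y@.53 0.17090346 y@.374 0.17650683
```

Call:
send_rows(dr=[[0,0,0],[0,0,0],[0,0,0],[0,0,0]], linear=[[-0.0002,-0.0012,0.001],[-0.0002,-0.0012,0.001],[0,0,0],[0,0,0]], fingers=[1,1,1,1])

```text
t: 26.02
tool_pos: [0.4208, 0.127, 0.11]
tool_rot: [-2.439, 0.16, -0.058]
force: [0.3, 0.1, 0.1]
gripper_width: -0.003
gripper_force: 0.0
```

```bash
python3 td.py t26
```

```text
outer 178.79637 y@.53 0.1416793 y@.374 0.1449569
front 177.84412 y@.53 0.17079094 y@.374 0.17666356
```

Not touching yet (the measurement repeats to 0.02°).

Call:
send_rows(dr=[[0,0,0],[0,0,0],[0,0,0],[0,0,0]], linear=[[-0.0001,-0.001,0.0008],[-0.0001,-0.001,0.0008],[0,0,0],[0,0,0]], fingers=[1,1,1,1])

```text
t: 26.4
tool_pos: [0.421, 0.1296, 0.1101]
tool_rot: [-2.439, 0.16, -0.058]
force: [-0.8, -0.2, 0.4]
gripper_width: -0.002
gripper_force: 0.0
```

```bash
python3 td.py t27
```

```text
outer 178.81927 y@.53 0.14169492 y@.374 0.14491016
front 177.92612 y@.53 0.17088939 y@.374 0.17653845
```

Call:
send_rows(dr=[[0,0,0],[0,0,0],[0,0,0],[0,0,0]], linear=[[-0.0001,-0.0008,0.0007],[-0.0001,-0.0008,0.0007],[0,0,0],[0,0,0]], fingers=[1,1,1,1])

```text
t: 26.78
tool_pos: [0.421, 0.1317, 0.11]
tool_rot: [-2.439, 0.16, -0.058]
force: [-0.1, 0.5, -0.1]
gripper_width: 0.001
gripper_force: 0.0
```

```bash
python3 td.py t28
```

```text
outer 178.6395 y@.53 0.14162463 y@.374 0.14532958
front 178.00746 y@.53 0.170998 y@.374 0.17642531
```

Contact made and the door is moving. About 1.5 mm more.

Call:
send_rows(dr=[[0,0,0],[0,0,0],[0,0,0],[0,0,0]], linear=[[-0.0001,-0.0004,0.0004],[-0.0001,-0.0004,0.0003],[0,0,0],[0,0,0]], fingers=[1,1,1,1])

```text
t: 27.17
tool_pos: [0.421, 0.1327, 0.11]
tool_rot: [-2.439, 0.16, -0.058]
force: [-0.2, 0.5, -0.2]
gripper_width: -0.0
gripper_force: 0.1
```

```bash
python3 td.py t29
```

```text
outer 178.29251 y@.53 0.14162944 y@.374 0.14627983
front 177.9267 y@.53 0.1709496 y@.374 0.17659709
```

Call:
send_rows(dr=[[0,0,0],[0,0,0],[0,0,0],[0,0,0]], linear=[[-0.0001,-0.0003,0.0003],[0,-0.0003,0.0002],[0,0,0],[0,0,0]], fingers=[1,1,1,1])

```text
t: 27.55
tool_pos: [0.421, 0.1335, 0.11]
tool_rot: [-2.439, 0.16, -0.058]
force: [1.1, -0.7, 0.5]
gripper_width: -0.004
gripper_force: 0.1
```

```bash
python3 td.py t30
```

```text
outer 177.89787 y@.53 0.14177965 y@.374 0.1475057
front 177.88783 y@.53 0.17109708 y@.374 0.17685053
```

Outer face 177.90°, housing front 177.89°, so it is parallel. I back off slowly, straight out, and recheck.

Call:
send_rows(dr=[[0,0,0],[0,0,0],[0,0,0],[0,0,0],[0,0,0]], linear=[[0,0.0003,-0.0003],[0.0001,0.0008,-0.0006],[0.0002,0.0015,-0.0013],[0.0005,0.003,-0.0025],[0.0005,0.004,-0.0033]], fingers=[1,1,1,1,1])

```text
t: 28.02
tool_pos: [0.4206, 0.1207, 0.1099]
tool_rot: [-2.439, 0.16, -0.058]
force: [-0.1, 0.6, -0.1]
gripper_width: -0.002
gripper_force: 0.0
```

Call:
send_rows(dr=[[0,0,0],[0,0,0],[0,0,0],[0,0,0],[0,0,0]], linear=[[0.001,0.0076,-0.0064],[0.001,0.0076,-0.0064],[0,-0.003,-0.015],[0,-0.01,-0.03],[0,-0.01,-0.03]], fingers=[1,1,1,1,1])

```text
t: 28.43
tool_pos: [0.4147, 0.0697, 0.1819]
tool_rot: [-2.438, 0.163, -0.054]
force: [0.2, 0.1, 0.5]
gripper_width: 0.003
gripper_force: 0.0
```

Call:
send_rows(dr=[[0,0,0],[0,0,0],[0,0,0],[0,0,0],[0,0,0]], linear=[[0,0,-0.02],[0,0,0],[0,0,0],[0,0,0],[0,0,0]], fingers=[1,1,1,1,1])

```text
t: 28.85
tool_pos: [0.4133, 0.0583, 0.1962]
tool_rot: [-2.438, 0.162, -0.055]
force: [-0.2, 0.1, -0.4]
gripper_width: -0.001
gripper_force: 0.0
```

```bash
python3 td.py t31; python3 tgt.py | tail -3; python3 - <<'E'
import cv2
a=cv2.imread("pics/top0.png");b=cv2.imread("pics/t31.png");d=cv2.absdiff(a,b).max(2)
for n,(u,v) in dict(jar=(272,117),offcut=(304,154),brush=(363,153)).items():print(n,d[v-16:v+16,u-16:u+16].mean().round(1))
E
```

```text
outer 178.51184 y@.53 0.14160433 y@.374 0.14565708
front 177.90498 y@.53 0.17091867 y@.374 0.17662536
 [-0.131 -0.759  0.638]
 [-0.003 -0.643 -0.766]] [0.4133 0.0585 0.1962] [-0.45 -0.12  2.26  0.68  1.33  0.97] [-0.6 -0.1 -0.5]
tip [0.4142 0.0655 0.1877]
jar 12.4
offcut 15.1
brush 12.3
```

```bash
python3 td.py t32; python3 - <<'E'
import cv2,numpy as np
a=cv2.imread("pics/top0.png",0);b=cv2.imread("pics/t32.png",0)
for n,(u,v) in dict(jar=(272,117),offcut=(304,154),brush=(363,153)).items():
    t=a[v-18:v+18,u-26:u+26];r=cv2.matchTemplate(b[v-30:v+30,u-38:u+38],t,cv2.TM_CCOEFF_NORMED);_,m,_,p=cv2.minMaxLoc(r);print(n,m,p[0]-12,p[1]-12)
E
```

```text
outer 178.5237 y@.53 0.14160861 y@.374 0.14562906
front 177.95375 y@.53 0.17097686 y@.374 0.17655057
jar 0.9817042350769043 0 0
offcut 0.933275580406189 0 0
brush 0.9670788645744324 0 0
```

The door is steady at 0.6° (under 2 mm at the free edge), the bystanders have not moved, and the arm is clear. Handing in.

```bash
python3 -c "
from plant import sign_off
print(sign_off())"
```

```text
the job is handed in; nothing more can be done
None
```

I hung the smallest guard door on both pins, seated it all the way down, let go and swung it shut. It rests steady about 0.6° (roughly 2 mm at the free edge) short of exactly parallel, springing back slightly each time I let go. The jar, offcut and brush have not moved, and I handed the job in at about 29 s with the arm clear.

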